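# Pack the last sample bottle, tuck the top pad under the carton's end flap and hold it down

## Robot

A 7-joint arm with a two-finger parallel gripper is mounted at the origin on the work surface. World frame = base frame: x ahead of the robot, y to its left, z up, the work surface at z = 0. Lengths are in m, angles in rad, forces in N, time in s.
With the tool pointing down it reaches from about 0.4 to 0.85 m from the base axis. Payload 10.4 kg.
Tool frame: the origin (TCP) lies midway between the tips of the shut fingers; the grasp point (between the pads) lies 19 mm behind it; z points along the fingers, x is the direction in which the jaws open and shut, and the axes are right-handed (so a half turn about z gives the same grasp; the last joint's range is limited). The gripper opens to 85 mm and grips with 20 to 120 N. Pads are 22 mm wide; open, the fingers measure 114 mm over their backs; the gripper's body (76 mm by 85 mm) begins 54 mm behind the grasp point. The pads swing forward as they close: fully open they stand 13 mm farther back than shut.
Start: joints at [1.129, 0.332, -0.065, 1.46, 0.022, 1.35, -0.088], TCP at [0.254, -0.571, 0.198] pointing down, gripper open.
Joint ranges: [-2.6, 2.6], [-0.5, 2.12], [-1.47, 1.34], [0.16, 2.42], [-1.27, 4.41], [0.06, 2.06], [-2.6, 2.6]. Speed limits (rad/s): [2.22, 2.22, 2.79, 2.79, 3.14, 3.14, 3.14].

## Interface

Orientations are given as a unit quaternion [x, y, z, w].
In Python, from workcell import telemetry, eyes, order gives the robot as it stands.
- The arm moves only by the tool servo_tool, never from a script. Its argument "deltas" is a list of rows, each a list of 3 entries, a list of its own where there are three numbers: the shift along the tool's x, y, z in cm, then the turn about the tool's z in rad, then the finger opening in cm, from 0 to 8.54. A call has 1 to 12 rows; each row shifts and turns the pose as measured when the row begins, along the tool's axes as they then stand; what a row does not reach is not made up. A row lasts 1/12 s, in which the tool goes at most 41.7 mm and 7.16 degrees, less where a joint would pass 70% of its speed; a pose out of reach is approached as far as the arm can. A call is refused whole if a number of a shift passes 4.17 or a number of a turn 0.125, either way. A call with a gripper value outside its range is refused whole. The fingers move at their own pace and stop on an object; "force" is the grip in N (left out, the last holds). Time passes only in rows, so rows that do not move let the fingers close. It gives the time, the measured TCP pose, the force and the opening at its end, in the units of the state.
- telemetry.get_obs(): the state, without advancing time (a new reading comes with each control period).
- eyes.camera(name): name is "scene" or "top" or "wrist"; returns (picture, depth): 480x640x3 uint8, blue, green, red; 480x640 float32, m along the optical axis (not along the pixel's ray), 0 where there is no reading.
- eyes.calibration(name): a dict with "fx", "fy", "cx", "cy" (pixels), "distortion" ([k1, k2, p1, p2, k3] as OpenCV has them; the pictures are not rectified), "rvec" (rotation vector, rad) and "tvec" (3), from world to camera coordinates, as OpenCV has them. Camera axes: x right, y down, z forward; pixel columns grow to the right and rows downward; lengths in m; the calibration is good to about 2 mm. A picture is of the moment at which its call begins: read the wrist's pose just before it. calibration takes no time and is no camera call; for the wrist camera it gives the pose at the moment of the call.
- order.hand_in(): hands the job in, once; it reports no verdict.
The state is a dict: "clock": time; "joint_pos": joint angles; "joint_velocities": joint speeds; "tau": joint torques, N m; "position": TCP position; "ee_rot": TCP orientation; "ft_force": force on the tool from outside, world axes, zero at the start; "torque": the same for the moment, N m; "grip_width": opening from 0.0 (shut) to 1.0 (fully open).
Only numpy, scipy, OpenCV 4.12 (cv2) and the standard library are available. Lean on these libraries where they do the work, as an engineer would, in place of code of your own. Each camera call takes 0.05 s, during which the arm holds its last target. There are 200 camera calls.

## Task

Stand the last sample bottle in the carton's one empty cell, setting it down rather than dropping it. Then lay the cardboard top pad in the carton over the bottles, tucking its far edge in under the folded-in end flap without lifting the flap. Finish while holding it: press the pad down flat on the bottle caps with the gripper and stay pressing, ready for a colleague to tape the box, and leave the jar, mug and tape dispenser where they are.

Things in the scene. Friction and masses are not known exactly. Their poses are not given: they have to be found in the camera images.
- carton: Open brown cardboard carton, fixed. Origin: centre of its underside, on the desk; x along its length to the far end with the folded-in flap, z up. Inside 230 (x) by 132 (y) mm, walls 4 mm, inner floor 5 mm and rim 121 mm above the origin. 3 by 2 cells at 76.5 (x) by 67.4 mm pitch, partitions 3 mm thick, tops at 63 mm. The other three flaps hang sloping down outside, up to 40 mm out from the walls.
- cell (a point): Centre of the empty cell, on the carton's inner floor (at 0, 33.7, 5 mm in the carton's frame: middle cell on its +y side). Clear 73.5 (x) by 64 mm. The other five cells hold bottles like the loose one, wedged so that they do not move, cap tops 103 mm above the desk. Axes as the carton.
- seat (a point): Point on the plane of the packed bottles' cap tops, at the carton's middle (0, 0, 103 mm in its frame), 18 mm below the rim: where the middle of the pad's underside belongs. In place the pad covers all the caps, with about 8 mm to spare at each end and 7 mm at each side. Axes as the carton.
- end_flap (a joint): Angle (rad) of the flap creased along the rim of the carton's far (+x) wall. 0: folded in level over the box, as at the start; it grows as the free edge lifts. 4 mm thick, as wide as the carton, it covers the last 65 mm of the inside, its underside level with the rim, 18 mm above the caps. About half a newton lifts its edge; it sinks back by itself.
- flap_edge (a point): Middle of the flap's free edge, on its underside (at 50, 0, 121 mm in the carton's frame when the flap is down). z is the flap's upward normal.
- pad: Loose flat pad of stiff brown cardboard on the desk: 214 (x) by 118 (y) by 6 mm, about 50 g, the same either way round or up. Each long side has a thumb notch at its middle, 56 mm long and 27 mm deep with eased corners (36 mm straight at its foot); between the notches the pad is 64 mm wide and can be gripped from above. Origin: centre of its underside; x along its length, z up.
- pad_mid (a point): Centre of the pad, at half its thickness (3 mm above its underside). Axes as the pad.
- bottle: Loose sample bottle standing on the desk beside the carton, white plastic, like those in the carton: 98 mm tall, about 80 g; body 54 mm in diameter up to 62 mm, shoulder, then a cap 38 mm in diameter from 76 to 98 mm above its underside, its top edge bevelled 3 mm. Origin: centre of its underside, z up.
- jar: Bystander: squat white plastic jar, 74 mm in diameter, 75 mm tall. Origin: centre of its underside.
- mug: Bystander: white ceramic mug, 80 mm in diameter, 90 mm tall. Origin: centre of its underside.
- tape_dispenser: Bystander: black desk tape dispenser, 120 by 55 mm, 78 mm tall. Origin: centre of its underside.
Not all that is in view belongs to the job. Of the things that look like the pad, the middle-sized one is meant. Leave any orange look-alike of the bottle alone.

How it is judged:
By the outcome, as a careful person would: the job done as asked, in the order asked, and still so for the second after the job is handed in, while the arm keeps its last pose, push and grip.
It also fails if it takes over 61 s, if anything falls off the work surface, if the arm or the gripper's body presses on something with over 40 N, if the wrist force passes 120 N, or if a joint passes its speed limit or range.

## Working session

There is one attempt and no reset: what is moved stays moved. The work goes in short steps, Python scripts to look and compute and a tool call to move; the robot and the scene stay as the last step left them, time stands still between calls to the robot, and variables do not carry over. Pictures are saved under pics/ and viewed, about 8 in all and at most 12, crops included, and the job is handed in when it is done.

Besides the shell and the picture viewer there is one more tool, called after "Request:" by a JSON object that holds its "method" and its "body", one argument or row to a line. servo_tool: Moves the arm, as the interface text tells. Its arguments: {"type":"object","properties":{"deltas":{"type":"array"},"force":{"type":"number"}},"required":["deltas"]}

```bash
mkdir -p pics; ls
cat > h.py <<'E'
import numpy as np, cv2
from workcell import telemetry, eyes, order
def look(name,fn=None):
    c=eyes.calibration(name); im,d=eyes.camera(name)
    np.savez(f'/tmp/{name}.npz',im=im,d=d,**{k:np.array(v) for k,v in c.items()})
    if fn: cv2.imwrite(f'pics/{fn}.png',im)
    return im,d
def load(name): return np.load(f'/tmp/{name}.npz')
def cloud(c,px=None):
    K=np.array([[c['fx'],0,c['cx']],[0,c['fy'],c['cy']],[0,0,1.]])
    d=c['d']
    if px is None:
        v,u=np.mgrid[0:480,0:640]; px=np.stack([u,v],-1).reshape(-1,2)
    px=np.array(px,float).reshape(-1,2)
    z=d[px[:,1].astype(int),px[:,0].astype(int)]
    n=cv2.undistortPoints(px.reshape(-1,1,2),K,c['distortion'].astype(float)).reshape(-1,2)
    P=np.c_[n,np.ones(len(n))]*z[:,None]
    R=cv2.Rodrigues(c['rvec'].astype(float))[0]
    return (P-c['tvec'].reshape(1,3))@R, n, R
def atz(c,px,zw):
    _,n,R=cloud(c,px); o=-R.T@c['tvec'].reshape(3); r=np.c_[n,np.ones(len(n))]@R
    return o+r*((zw-o[2])/r[:,2])[:,None]
E
python3 - <<'E'
from h import *
o=telemetry.get_obs(); print(o)
look('top','top0'); look('scene','scene0')
for n in('top','scene'):
    c=load(n); R=cv2.Rodrigues(c['rvec'].astype(float))[0]; print(n,-R.T@c['tvec'].reshape(3),R.round(2).tolist(),c['fx'])
E
```

```text
pics
{'clock': 0.0, 'joint_pos': array([ 1.12939853,  0.33285391, -0.06468001,  1.46094081,  0.02159858,
        1.34989094, -0.08850554]), 'joint_velocities': array([-0.00046652,  0.00146518,  0.00047084,  0.0003276 , -0.00064954,
        0.00095248, -0.00122417]), 'tau': array([ 2.81271787e-04, -6.25440788e+01,  4.93450672e-02, -3.91600764e+01,
        1.61911862e-02,  9.99942800e-03,  4.21983736e-05]), 'position': array([ 0.25397629, -0.57061167,  0.19682737]), 'ee_rot': array([ 8.38647217e-01, -5.44674542e-01, -6.04481349e-04, -3.50744080e-04]), 'ft_force': array([-0.11102622,  0.19469926,  0.28034637]), 'torque': array([ 0.02175782, -0.03753412, -0.04287737]), 'grip_width': 0.998471222252319}
top [ 0.30104088 -0.05184178  1.82104012] [[-0.02, -1.0, 0.01], [-0.99, 0.02, -0.11], [0.11, -0.01, -0.99]] 604.5123180711183
scene [1.08030997 0.1509289  1.16081279] [[-0.32, 0.95, 0.01], [0.81, 0.28, -0.51], [-0.49, -0.15, -0.86]] 442.47991705784943
```

View pics/top0.png

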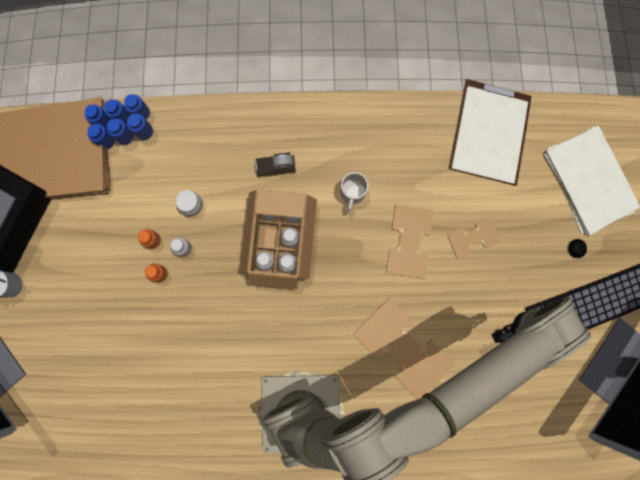

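View pics/scene0.png

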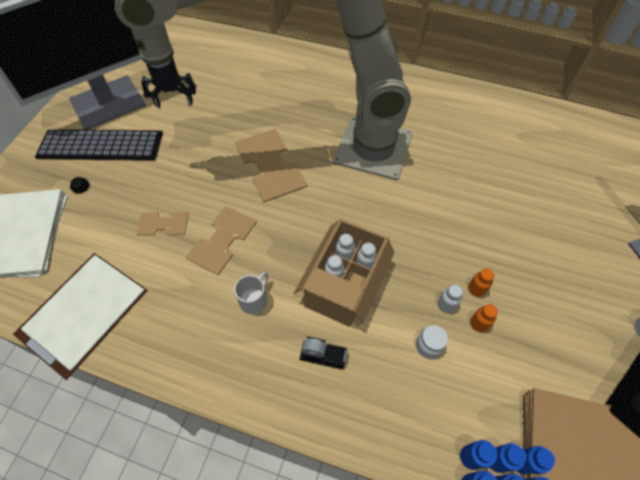

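The top view shows the carton around (278,238) with its flap at the image top, which is +x. The empty cell is at (267,236), the white bottle at (179,246), and the middle-sized pad at (410,242). Next I'll measure these from the depth.

Run:
```python
from h import *
c=load('top'); P,_,_=cloud(c); P=P.reshape(480,640,3); ok=c['d']>0
def box(u0,u1,v0,v1,z0,z1):
    m=np.zeros((480,640),bool); m[v0:v1,u0:u1]=1
    return m&ok&(P[...,2]>z0)&(P[...,2]<z1)
print('desk',np.median(P[300:320,200:230,2]),np.median(P[180:200,400:420,2]))
m=box(168,192,234,260,.08,.115); print('bottlecap',m.sum(),P[m].mean(0),np.median(P[m],0))
# rim+flap
m=box(235,325,180,300,.108,.14); q=P[m][:,:2].astype(np.float32); print('rim',len(q),cv2.minAreaRect(q),P[m].mean(0))
m=box(245,312,188,216,.108,.14); q=P[m][:,:2].astype(np.float32); print('flap',len(q),cv2.minAreaRect(q),P[m].mean(0))
for u,v in((264,260),(288,262),(289,236)):
    m=box(u-9,u+9,v-9,v+9,.09,.112); print('cap',P[m].mean(0),m.sum())
# pad by colour + height
for n,(u0,u1,v0,v1) in dict(pad=(378,445,195,290)).items():
    m=box(u0,u1,v0,v1,.003,.02); q=P[m][:,:2].astype(np.float32); print(n,len(q),cv2.minAreaRect(q),P[m].mean(0))
for n,(u,v) in dict(jar=(188,203),mug=(354,187),tape=(275,164)).items():
    m=box(u-25,u+25,v-20,v+20,.05,.1); print(n,P[m].mean(0),P[m].min(0),P[m].max(0))
im=c['im']
a=cv2.resize(im[180:300,225:330],None,fx=5,fy=5,interpolation=cv2.INTER_CUBIC)
b=cv2.resize(im[195:290,380:435],None,fx=5,fy=5,interpolation=cv2.INTER_CUBIC)
H=np.zeros((600,800,3),np.uint8); H[:a.shape[0],:a.shape[1]]=a; H[:b.shape[0],525:525+b.shape[1]]=b
cv2.imwrite('pics/crop0.png',H)
```

```text
desk -0.0007445892277497391 0.0007087835604077067
bottlecap 153 [0.50733586 0.34441374 0.09608054] [0.50768227 0.34363726 0.09644458]
rim 2224 ((0.5262036323547363, 0.050447385758161545), (0.1641504317522049, 0.2547253668308258), 82.8931655883789) [0.55620637 0.04492171 0.12180227]
flap 1289 ((0.6144962310791016, 0.039856113493442535), (0.16280217468738556, 0.07542483508586884), 85.55787658691406) [0.61612608 0.03976053 0.1243431 ]
cap [0.46066027 0.09230397 0.10260142] 132
cap [0.45245883 0.02667795 0.10244346] 141
cap [0.52837518 0.01746493 0.10171952] 141
pad 3104 ((0.5129247903823853, -0.35137346386909485), (0.20601265132427216, 0.2909020781517029), 88.22221374511719) [ 0.51355665 -0.34734088  0.00723875]
jar [0.6380758  0.3190202  0.07220772] [0.60521545 0.28440945 0.05087824] [0.67345234 0.35681257 0.08683374]
mug [ 0.66819726 -0.17356859  0.07754569] [ 0.6126798  -0.21284938  0.05008895] [ 0.71008613 -0.13497664  0.09965424]
tape [0.75463604 0.03398299 0.06706242] [0.72821447 0.00634545 0.0500314 ] [0.78353638 0.0639672  0.09325127]
```

View pics/crop0.png

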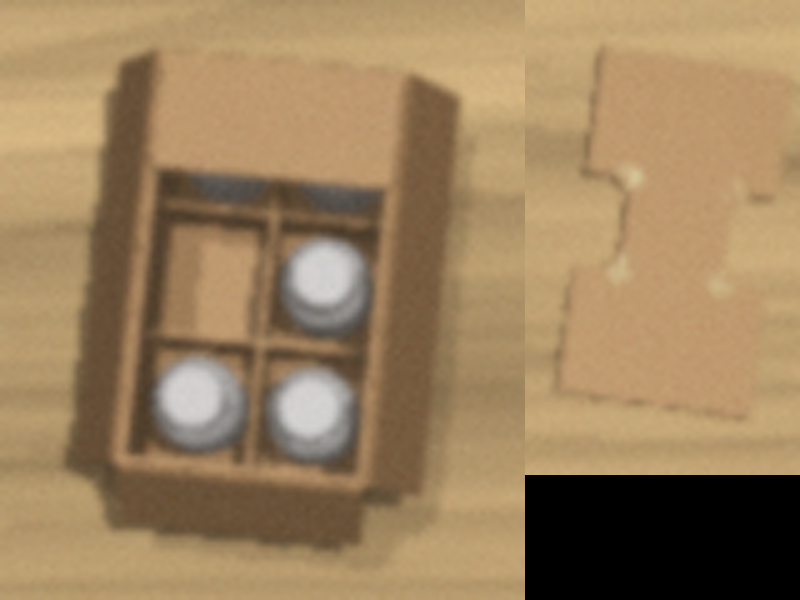

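The crop shows the flap folded in at the top. The empty cell is at crop (210,285), and the pad corners are at about (603,47), (788,75), (558,390) and (745,418). Next is a motion planner.

```bash
cat >> h.py <<'E'
def pose():
    o=telemetry.get_obs(); q=o['ee_rot']; return np.r_[o['position'],2*np.arctan2(q[1],q[0])],o
def plan(p,wps,step=4.0,turn=.12,op=8.5,n=12):
    """p,wps: (x,y,z,a); prints rows in tool axes (cm), grouped in calls of n"""
    rows=[]; p=np.array(p,float)
    for w in wps:
        w=np.array(w,float); d=w-p; d[3]=(d[3]+np.pi)%(2*np.pi)-np.pi
        k=int(max(1,np.ceil(np.abs(d[:3]).max()*100/step),np.ceil(np.linalg.norm(d[:3])*100/4.15),np.ceil(abs(d[3])/turn)))
        for i in range(k):
            a=p[3]+d[3]*i/k; s=d[:3]/k*100
            rows.append([[round(float(s[0]*np.cos(a)+s[1]*np.sin(a)),2),round(float(s[0]*np.sin(a)-s[1]*np.cos(a)),2),round(float(-s[2]),2)],round(float(-d[3]/k),3),op])
        p=w
    for i in range(0,len(rows),n): print(str(rows[i:i+n]).replace(' ',''))
E
python3 - <<'E'
from h import *
c=load('top')
q=[(380+(x-525)/5,195+y/5) for x,y in((603,47),(788,75),(558,390),(745,418))]
W=atz(c,q,.006); print(W.round(4).tolist(),W.mean(0)); t=(W[0]+W[1]-W[2]-W[3])/2; print('pad yaw',np.arctan2(t[1],t[0]),np.linalg.norm(t),np.linalg.norm((W[0]-W[1])))
P,_,_=cloud(c); P=P.reshape(480,640,3)
s=P[230:262,165:195].reshape(-1,3); s=s[(s[:,2]>.094)&(s[:,2]<.11)]; print(len(s),s.mean(0),(s.min(0)+s.max(0))/2)
p,_=pose(); print(p)
plan(p,[(.45,-.15,.25,-.6),(.509,.345,.20,-.122)])
E
```

```text
[[0.628, -0.3064, 0.006], [0.6089, -0.4204, 0.006], [0.4185, -0.2718, 0.006], [0.399, -0.3853, 0.006]] [ 0.51358101 -0.34599068  0.006     ]
pad yaw -0.16478639167719805 0.2125846084322747 0.1155858584223745
106 [0.50813104 0.34477262 0.09893406] [0.50812062 0.34449613 0.10064979]
[ 0.25404391 -0.57063767  0.19691569 -1.1519403 ]
[[[-2.54,-2.92,-0.44],-0.046,8.5],[[-2.4,-3.03,-0.44],-0.046,8.5],[[-2.26,-3.14,-0.44],-0.046,8.5],[[-2.11,-3.24,-0.44],-0.046,8.5],[[-1.96,-3.33,-0.44],-0.046,8.5],[[-1.81,-3.42,-0.44],-0.046,8.5],[[-1.65,-3.5,-0.44],-0.046,8.5],[[-1.48,-3.57,-0.44],-0.046,8.5],[[-1.32,-3.64,-0.44],-0.046,8.5],[[-1.15,-3.69,-0.44],-0.046,8.5],[[-0.98,-3.74,-0.44],-0.046,8.5],[[-0.81,-3.78,-0.44],-0.046,8.5]]
[[[-1.78,-3.4,0.38],-0.037,8.5],[[-1.65,-3.46,0.38],-0.037,8.5],[[-1.52,-3.52,0.38],-0.037,8.5],[[-1.39,-3.57,0.38],-0.037,8.5],[[-1.26,-3.62,0.38],-0.037,8.5],[[-1.12,-3.67,0.38],-0.037,8.5],[[-0.99,-3.71,0.38],-0.037,8.5],[[-0.85,-3.74,0.38],-0.037,8.5],[[-0.71,-3.77,0.38],-0.037,8.5],[[-0.57,-3.79,0.38],-0.037,8.5],[[-0.43,-3.81,0.38],-0.037,8.5],[[-0.29,-3.82,0.38],-0.037,8.5]]
[[[-0.15,-3.83,0.38],-0.037,8.5]]
```

Request:
{"method": "servo_tool", "body": {
  "deltas": [
    [[-2.5,-2.9,-0.4],-0.046,8.5],
    [[-2.4,-3.0,-0.4],-0.046,8.5],
    [[-2.3,-3.1,-0.4],-0.046,8.5],
    [[-2.1,-3.2,-0.4],-0.046,8.5],
    [[-2.0,-3.3,-0.4],-0.046,8.5],
    [[-1.8,-3.4,-0.4],-0.046,8.5],
    [[-1.6,-3.5,-0.4],-0.046,8.5],
    [[-1.5,-3.6,-0.4],-0.046,8.5],
    [[-1.3,-3.6,-0.4],-0.046,8.5],
    [[-1.2,-3.7,-0.4],-0.046,8.5],
    [[-1.0,-3.7,-0.4],-0.046,8.5],
    [[-0.8,-3.8,-0.4],-0.046,8.5]
  ],
  "force": 40
}}

```text
clock: 1.1
position: [0.4443, -0.1373, 0.2401]
ee_rot: [0.957, -0.291, -0.006, -0.0]
ft_force: [0.7, -2.0, -0.7]
grip_width: 0.992
```

Request:
{"method": "servo_tool", "body": {
  "deltas": [
    [[-1.8,-3.4,0.4],-0.037,8.5],
    [[-1.6,-3.5,0.4],-0.037,8.5],
    [[-1.5,-3.5,0.4],-0.037,8.5],
    [[-1.4,-3.6,0.4],-0.037,8.5],
    [[-1.3,-3.6,0.4],-0.037,8.5],
    [[-1.1,-3.7,0.4],-0.037,8.5],
    [[-1.0,-3.7,0.4],-0.037,8.5],
    [[-0.9,-3.7,0.4],-0.037,8.5],
    [[-0.7,-3.8,0.4],-0.037,8.5],
    [[-0.6,-3.8,0.4],-0.037,8.5],
    [[-0.4,-3.8,0.4],-0.037,8.5],
    [[-0.3,-3.8,0.4],-0.037,8.5]
  ]
}}

```text
clock: 2.1
position: [0.4886, 0.3426, 0.1913]
ee_rot: [0.998, -0.064, -0.003, -0.0]
ft_force: [1.5, 0.1, 1.4]
grip_width: 0.997
```

Run:
```python
from h import *
p,o=pose(); print(p,o['clock'],o['joint_pos'])
plan(p,[(.509,.345,.20,-.122)])
```

```text
[ 0.48860012  0.34255772  0.19127741 -0.12850121] 2.1 [-1.42915948e-03  4.08183597e-01 -8.84752896e-01  1.50775678e+00
  3.12391312e-01  1.37984329e+00 -1.03477852e+00]
[[[1.99,-0.5,-0.87],-0.007,8.5]]
```

Request:
{"method": "servo_tool", "body": {
  "deltas": [
    [[2.0,-0.5,-0.5],-0.007,6.0],
    [[0,0,0],0,6.0],
    [[0,0,0],0,6.0]
  ]
}}

```text
clock: 2.35
position: [0.5041, 0.3561, 0.1928]
ee_rot: [0.999, -0.052, -0.007, -0.002]
ft_force: [-0.6, 1.0, -0.2]
grip_width: 0.702
```

Run:
```python
from h import *
p,o=pose(); print(p,o['clock'],o['ft_force'])
look('wrist','w1'); c=load('wrist'); P,_,_=cloud(c)
m=(c['d'].ravel()>0)&(P[:,2]>.094)&(P[:,2]<.104)&(np.hypot(P[:,0]-.508,P[:,1]-.345)<.04)
s=P[m]; print(len(s),s.mean(0),(s.min(0)+s.max(0))/2,np.ptp(s,0))
```

```text
[ 0.50410393  0.35610712  0.19275974 -0.10456701] 2.35 [-0.55853276  0.95537226 -0.24279649]
1649 [0.50607785 0.35097593 0.09729179] [0.50596002 0.35011294 0.09698864] [0.03729627 0.03769421 0.0059692 ]
```

View pics/w1.png

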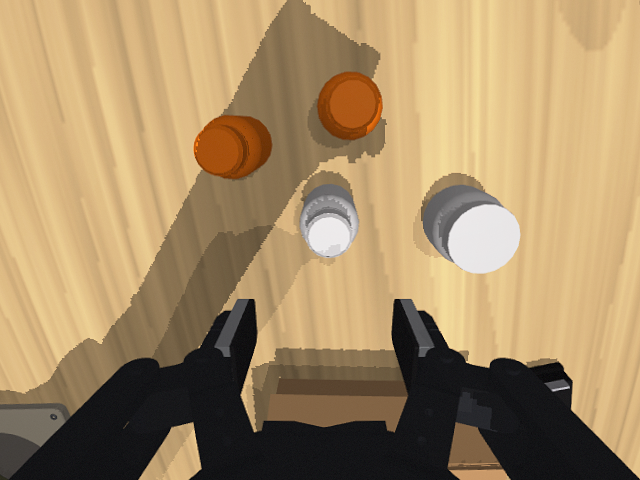

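The wrist view shows the white bottle's cap at (329,236), between the fingers and clear of the orange look-alikes at (232,147) and (350,104). I'll check again now that the arm is at rest.

Run:
```python
from h import *
p,o=pose(); print(p,o['clock'],abs(o['joint_velocities']).max())
look('wrist'); c=load('wrist'); P,_,_=cloud(c)
m=(c['d'].ravel()>0)&(P[:,2]>.094)&(P[:,2]<.104)&(np.hypot(P[:,0]-.508,P[:,1]-.345)<.04)
s=P[m]; print(len(s),s.mean(0),(s.min(0)+s.max(0))/2)
p,o=pose();b=s.mean(0)
plan(p,[(b[0],b[1],p[2],-.122),(b[0],b[1],.072,-.122)],op=6.0)
```

```text
[ 0.50484506  0.35496711  0.19272107 -0.10611125] 2.4 0.02944099887990189
1651 [0.50620945 0.35100683 0.09732089] [0.50592562 0.35002087 0.09714588]
[[[0.14,0.29,-0.0],0.015,6.0],[[0.0,-0.0,3.03],-0.0,6.0],[[0.0,-0.0,3.03],-0.0,6.0],[[0.0,-0.0,3.03],-0.0,6.0],[[0.0,-0.0,3.03],-0.0,6.0]]
```

Request:
{"method": "servo_tool", "body": {
  "deltas": [
    [[0.15,0.4,0],0.015,6.0],
    [[0,0,2.5],0,6.0],
    [[0,0,2.5],0,6.0],
    [[0,0,2.5],0,6.0],
    [[0,0,2.0],0,6.0],
    [[0,0,0.5],0,6.0],
    [[0,0,0],0,6.0],
    [[0,0,0],0,6.0]
  ]
}}

```text
clock: 3.12
position: [0.5085, 0.3409, 0.0932]
ee_rot: [0.998, -0.07, -0.003, 0.0]
ft_force: [-0.2, 0.0, 0.0]
grip_width: 0.706
```

Run:
```python
from h import *
p,o=pose(); print(p,o['clock'],o['ft_force'])
plan(p,[(.506,.3505,.072,-.122)],op=6.0)
```

```text
[ 0.50851119  0.34090298  0.09319    -0.13952394] 3.1167 [-0.23948964  0.04344834  0.00545103]
[[[-0.38,-0.92,2.12],-0.018,6.0]]
```

Request:
{"method": "servo_tool", "body": {
  "deltas": [
    [[-0.2,-0.5,0],-0.015,6.0],
    [[0,-0.3,0.6],0,6.0],
    [[0,0,0.8],0,6.0],
    [[0,0,0],0,6.0],
    [[0,0,0],0,6.0]
  ]
}}

```text
clock: 3.53
position: [0.5097, 0.3511, 0.0829]
ee_rot: [0.998, -0.062, 0.0, -0.002]
ft_force: [0.2, 0.3, 0.3]
grip_width: 0.702
```

Run:
```python
from h import *
p,o=pose(); print(p,o['clock'],o['ft_force'])
plan(p,[(.506,.3505,.072,-.122)],op=6.0)
```

```text
[ 0.509732    0.35114531  0.08289892 -0.12447845] 3.5333 [0.21146462 0.27754702 0.25385064]
[[[-0.36,0.11,1.09],-0.002,6.0]]
```

Request:
{"method": "servo_tool", "body": {
  "deltas": [
    [[-0.3,0,0.5],0,6.0],
    [[0,0,0.5],0,6.0],
    [[0,0,0.2],0,6.0],
    [[0,0,0],0,6.0],
    [[0,0,0],0,3.4],
    [[0,0,0],0,3.4],
    [[0,0,0],0,3.4],
    [[0,0,0],0,3.4],
    [[0,0,0],0,3.4]
  ],
  "force": 40
}}

```text
clock: 4.28
position: [0.5064, 0.3518, 0.0699]
ee_rot: [0.998, -0.062, 0.0, -0.002]
ft_force: [0.3, 0.4, 0.5]
grip_width: 0.398
```

Run:
```python
from h import *
p,o=pose(); print(p,o['clock'],o['ft_force'],o['grip_width']*8.54)
```

```text
[ 0.50642766  0.35176047  0.06985109 -0.12437329] 4.2833 [0.34189154 0.36273913 0.48950381] 3.396158490318924
```

Run:
```python
from h import *
im,d=look('wrist'); look('top')
c=load('top'); P,_,_=cloud(c)
cv2.imwrite('pics/w2.png',im)
c=load('wrist'); P,_,_=cloud(c); m=(c['d'].ravel()>0)&(P[:,2]>.094)&(P[:,2]<.104)&(np.hypot(P[:,0]-.508,P[:,1]-.345)<.04)
s=P[m]; print(len(s),s.mean(0),(s.min(0)+s.max(0))/2,np.ptp(s,0))
```

```text
4342 [0.50678058 0.35183798 0.09735295] [0.5066332  0.34980276 0.09878285] [0.03642706 0.03848437 0.00956016]
```

View pics/w2.png

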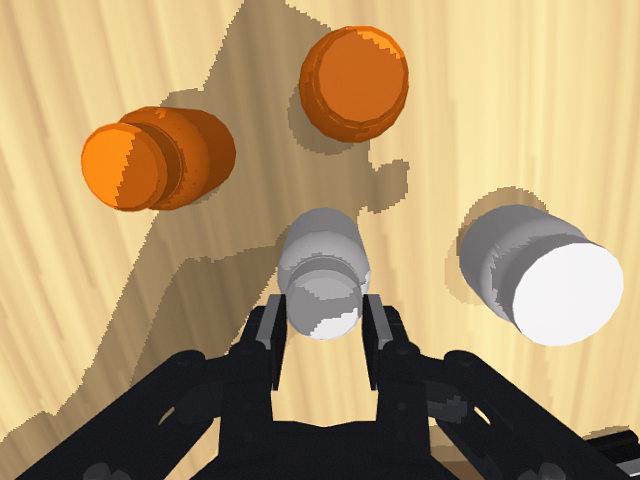

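The cap at (322,305) is between the pads. The reading equals the opening I commanded, so I'll squeeze further to see where the fingers really stop.

Request:
{"method": "servo_tool", "body": {
  "deltas": [
    [[0,0,0],0,2.5],
    [[0,0,0],0,2.5],
    [[0,0,0],0,2.5],
    [[0,0,0],0,2.5]
  ],
  "force": 40
}}

```text
clock: 4.72
position: [0.5065, 0.3518, 0.07]
ee_rot: [0.998, -0.062, 0.0, -0.002]
ft_force: [0.7, 0.4, 0.1]
grip_width: 0.296
```

Run:
```python
from h import *
p,o=pose(); print(p,o['clock'],o['ft_force'],o['grip_width']*8.54)
im,d=look('wrist'); 
c=load('wrist'); P,_,_=cloud(c); m=(c['d'].ravel()>0)&(P[:,2]>.094)&(P[:,2]<.104)&(np.hypot(P[:,0]-.508,P[:,1]-.345)<.04)
s=P[m]; print(len(s),s.mean(0),(s.min(0)+s.max(0))/2,np.ptp(s,0))
# profile of bottle body points by height
for a,b in((.03,.06),(.078,.092)):
    m=(c['d'].ravel()>0)&(P[:,2]>a)&(P[:,2]<b)&(np.hypot(P[:,0]-.508,P[:,1]-.36)<.04); s=P[m]; print(a,len(s),s.max(0),s.min(0))
```

```text
[ 0.50654616  0.35176759  0.06999996 -0.12447674] 4.7167 [0.66752812 0.42508235 0.07426529] 2.525202524616888
3708 [0.50690784 0.35227409 0.09740811] [0.507588   0.34984583 0.09899488] [0.03406745 0.03893666 0.00995992]
0.03 1063 [0.53277041 0.37695346 0.05999267] [0.47984812 0.35046034 0.03000679]
0.078 783 [0.52552323 0.3696131  0.09199494] [0.4882341  0.34892713 0.07802557]
```

Run:
```python
from h import *
c=load('wrist'); im=c['im']; cv2.imwrite('pics/w3.png',cv2.resize(im[180:440,200:440],None,fx=2.3,fy=2.3,interpolation=cv2.INTER_CUBIC))
P,_,_=cloud(c); P=P.reshape(480,640,3)
for u,v in((275,300),(374,300),(272,340),(380,340),(325,330),(325,300),(325,420)): print(u,v,P[v,u].round(4),c['d'][v,u])
R=cv2.Rodrigues(c['rvec'].astype(float))[0]; print(-R.T@c['tvec'].reshape(3),R.round(2))
```

```text
275 300 [ 0.4633  0.3071 -0.0008] 0.27589124
374 300 [ 0.5394  0.2977 -0.0007] 0.2757583
272 340 [0.4913 0.366  0.144 ] 0.11893995
380 340 [0.5272 0.3617 0.1443] 0.1186493
325 330 [0.5059 0.3383 0.0978] 0.17093977
325 300 [0.5079 0.3539 0.097 ] 0.16671437
325 420 [ 4.870e-01  1.836e-01 -2.000e-04] 0.3129595
[0.51720422 0.43266458 0.24635548] [[ 0.99 -0.12  0.  ]
 [-0.12 -0.94  0.31]
 [-0.04 -0.31 -0.95]]
```

View pics/w3.png

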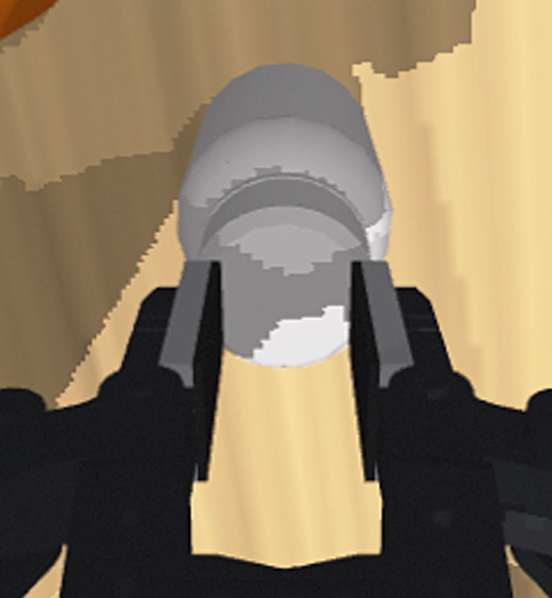

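Run:
```python
from h import *
c=load('wrist'); P,_,_=cloud(c); P=P.reshape(480,640,3)
for u,v in((290,298),(293,310),(290,330),(288,360),(288,380),(357,298),(356,310),(358,340),(284,310),(278,335),(366,310),(372,335)): print(u,v,P[v,u].round(4))
```

```text
290 298 [0.4943 0.3645 0.1119]
293 310 [0.4963 0.3642 0.1218]
290 330 [0.496  0.3627 0.1337]
288 360 [0.4947 0.355  0.1407]
288 380 [0.4935 0.3471 0.1417]
357 298 [0.5222 0.3611 0.1121]
356 310 [0.521  0.3615 0.1226]
358 340 [0.5201 0.3566 0.1355]
284 310 [0.4929 0.3648 0.1221]
278 335 [0.4925 0.3646 0.1392]
366 310 [0.5249 0.3604 0.1216]
372 335 [0.5251 0.3605 0.1392]
```

The depth puts the fingertips at about z=0.107, above the 0.098 cap, while telemetry gives the TCP as 0.070. So telemetry z is off by about 33 mm, and the jaws closed above the bottle. x and y agree. I'll open, descend part of the way and check this against the depth.

Request:
{"method": "servo_tool", "body": {
  "deltas": [
    [[0,0,0],0,5.5],
    [[0,0,0],0,5.5],
    [[0,0,0],0,5.5],
    [[0,0,0],0,5.5],
    [[0,0,0.6],0,5.5],
    [[0,0,0.6],0,5.5],
    [[0,0,0.4],0,5.5],
    [[0,0,0],0,5.5],
    [[0,0,0],0,5.5]
  ]
}}

```text
clock: 5.52
position: [0.5063, 0.3516, 0.0517]
ee_rot: [0.998, -0.062, 0.0, -0.002]
ft_force: [-0.4, 0.7, 0.6]
grip_width: 0.643
```

```bash
cat >> h.py <<'E'
def tips():
    """lowest finger depth points seen by wrist camera (dark pixels near the TCP)"""
    p,o=pose(); im,d=look('wrist'); c=load('wrist'); P,_,_=cloud(c)
    a=p[3]; ex=np.array([np.cos(a),np.sin(a)]); ey=np.array([np.sin(a),-np.cos(a)])
    r=P[:,:2]-p[:2]; X=r@ex; Y=r@ey
    dark=im.reshape(-1,3).max(1)<140
    for sgn in(-1,1):
        m=(d.ravel()>0)&dark&(abs(Y)<.014)&(X*sgn>.005)&(X*sgn<.055)&(P[:,2]>p[2]-.02)&(P[:,2]<p[2]+.09)
        z=np.sort(P[m,2]); print('tip',sgn,len(z),z[:1],np.percentile(z,[1,3,10]).round(4) if len(z) else '')
    print(p.round(4),o['clock'],o['ft_force'].round(2),round(o['grip_width']*8.54,2))
E
python3 - <<'E'
from h import *
tips()
E
```

```text
tip -1 6594 [0.03221278] [0.0614 0.0666 0.0886]
tip 1 5755 [0.03337885] [0.0614 0.0796 0.0957]
[ 0.5063  0.3516  0.0517 -0.1244] 5.5167 [-0.39  0.65  0.62] 5.49
```

Request:
{"method": "servo_tool", "body": {
  "deltas": [
    [[0,0,0.5],0,5.5],
    [[0,0,0.5],0,5.5],
    [[0,0,0.3],0,5.5],
    [[0,0,0],0,5.5],
    [[0,0,0],0,2.5],
    [[0,0,0],0,2.5],
    [[0,0,0],0,2.5],
    [[0,0,0],0,2.5],
    [[0,0,0],0,2.5],
    [[0,0,0],0,2.5]
  ],
  "force": 40
}}

```text
clock: 6.4
position: [0.5064, 0.3519, 0.0377]
ee_rot: [0.998, -0.062, 0.0, -0.002]
ft_force: [0.2, -0.8, -0.9]
grip_width: 0.43
```

Run:
```python
from h import *
p,o=pose(); print(p,o['ft_force'],o['grip_width']*8.54)
im,d=look('wrist'); cv2.imwrite('pics/w4.png',im)
```

```text
[ 0.50636862  0.35185468  0.03768376 -0.12435016] [ 0.16759477 -0.81293253 -0.86036808] 3.67006352704043
```

View pics/w4.png

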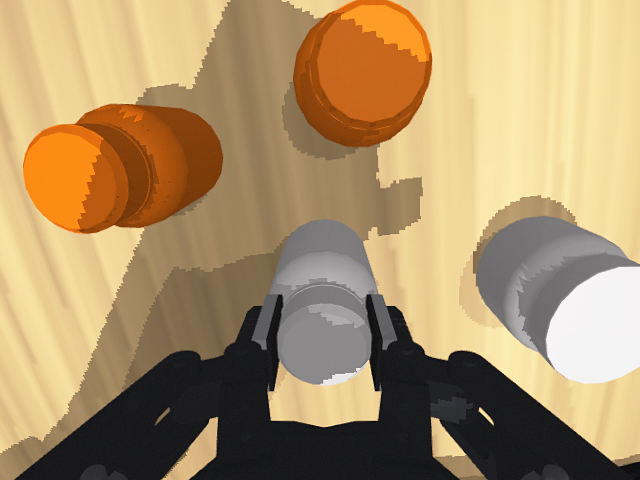

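The jaws stopped at 36.7 mm on the cap, shown between the pads at (325,345), so it is gripped. Next I'll lift and move past the cell to view the carton.

Run:
```python
from h import *
p,o=pose()
plan(p,[(p[0],p[1],.20,-.122),(.532,.03,.215,-.122)],op=2.5,step=3)
```

```text
[[[0.0,-0.0,-2.71],-0.0,2.5],[[0.0,-0.0,-2.71],-0.0,2.5],[[0.0,-0.0,-2.71],-0.0,2.5],[[0.0,-0.0,-2.71],-0.0,2.5],[[0.0,-0.0,-2.71],-0.0,2.5],[[0.0,-0.0,-2.71],-0.0,2.5],[[0.59,2.88,-0.14],-0.0,2.5],[[0.59,2.88,-0.14],-0.0,2.5],[[0.59,2.88,-0.14],-0.0,2.5],[[0.59,2.88,-0.14],-0.0,2.5],[[0.59,2.88,-0.14],-0.0,2.5],[[0.59,2.88,-0.14],-0.0,2.5]]
[[[0.59,2.88,-0.14],-0.0,2.5],[[0.59,2.88,-0.14],-0.0,2.5],[[0.59,2.88,-0.14],-0.0,2.5],[[0.59,2.88,-0.14],-0.0,2.5],[[0.59,2.88,-0.14],-0.0,2.5]]
```

Request:
{"method": "servo_tool", "body": {
  "deltas": [
    [[0,0,-1.5],0,2.5],
    [[0,0,-2.7],0,2.5],
    [[0,0,-2.7],0,2.5],
    [[0,0,-2.7],0,2.5],
    [[0,0,-2.7],0,2.5],
    [[0,0,-2.7],0,2.5],
    [[0,0,-2.0],0,2.5],
    [[0,0,-0.5],0,2.5],
    [[0,0,0],0,2.5]
  ]
}}

```text
clock: 7.2
position: [0.504, 0.3515, 0.2283]
ee_rot: [0.998, -0.061, 0.0, -0.002]
ft_force: [-0.4, -0.3, -0.3]
grip_width: 0.429
```

Request:
{"method": "servo_tool", "body": {
  "deltas": [
    [[0.4,1.5,-0.2],0,2.5],
    [[0.6,2.9,-0.2],0,2.5],
    [[0.6,2.9,-0.2],0,2.5],
    [[0.6,2.9,-0.2],0,2.5],
    [[0.6,2.9,0],0,2.5],
    [[0.6,2.9,0],0,2.5],
    [[0.6,2.9,0],0,2.5],
    [[0.6,2.9,0],0,2.5],
    [[0.6,2.9,0],0,2.5],
    [[0.6,2.9,0],0,2.5],
    [[0.3,2.0,0],0,2.5],
    [[0,0,0],0,2.5]
  ]
}}

```text
clock: 8.2
position: [0.5222, 0.0362, 0.2226]
ee_rot: [0.998, -0.058, -0.008, -0.002]
ft_force: [0.1, -0.3, -1.6]
grip_width: 0.427
```

Run:
```python
from h import *
p,o=pose(); print(p,o['clock'],o['ft_force'],o['grip_width']*8.54)
plan(p,[(.532,.03,.215,-.122)],op=2.5)
```

```text
[ 0.522176    0.03615419  0.22257123 -0.11599149] 8.2 [ 0.10404553 -0.32317443 -1.62835377] 3.646212712621895
[[[1.05,0.5,0.76],0.006,2.5]]
```

Request:
{"method": "servo_tool", "body": {
  "deltas": [
    [[0,0,0],0,2.5],
    [[0,0,0],0,2.5]
  ]
}}

```text
clock: 8.37
position: [0.5212, 0.0349, 0.2208]
ee_rot: [0.998, -0.059, -0.009, -0.001]
ft_force: [-0.8, 0.3, -1.1]
grip_width: 0.428
```

Run:
```python
from h import *
p,o=pose(); print(p,o['clock'],abs(o['joint_velocities']).max(),o['ft_force'])
im,d=look('wrist','w5'); c=load('wrist'); P,_,_=cloud(c); ok=c['d'].ravel()>0
for n,(x,y) in dict(c1=(.4607,.0923),c2=(.4525,.0267),c3=(.5284,.0175)).items():
    m=ok&(P[:,2]>.1)&(P[:,2]<.108)&(np.hypot(P[:,0]-x,P[:,1]-y)<.03)&(im.reshape(-1,3).min(1)>110)
    s=P[m]; print(n,len(s), s.mean(0).round(4) if len(s) else '',((s.min(0)+s.max(0))/2).round(4) if len(s) else '',np.ptp(s,0).round(4) if len(s) else '')
```

```text
[ 0.52115828  0.03491292  0.22078011 -0.118798  ] 8.3667 0.014719566091915735 [-0.7652985   0.25718505 -1.06938726]
c1 1591 [0.4597 0.0967 0.1025] [0.4593 0.0965 0.1028] [0.0376 0.0372 0.0056]
c2 1315 [0.4521 0.0302 0.1024] [0.4518 0.0295 0.1024] [0.0377 0.0372 0.0047]
c3 137 [0.5341 0.0339 0.1016] [0.5317 0.0322 0.1023] [0.0255 0.0143 0.0046]
```

View pics/w5.png

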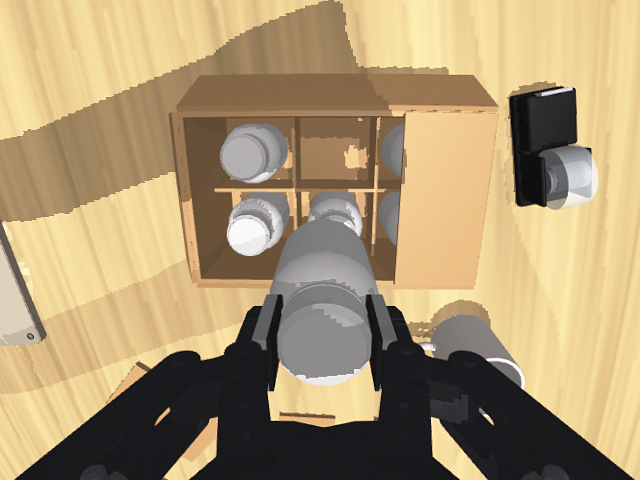

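The picture shows the whole carton. The empty cell is at (335,150), the caps at (243,157) and (248,236), and the flap edge at x≈400 px. I'll refine the yaw and centre from the rim.

Run:
```python
from h import *
c=load('wrist'); P,_,_=cloud(c); P=P.reshape(480,640,3); ok=c['d']>0
yaw=-.117; ex=np.array([np.cos(yaw),np.sin(yaw)]); ey=np.array([-np.sin(yaw),np.cos(yaw)]); C=np.array([.5318,.0543])
X=(P[...,:2]-C)@ex; Y=(P[...,:2]-C)@ey; Z=P[...,2]
top=ok&(Z>.117)&(Z<.124)
m=top&(X>-.11)&(X<.045)&(Y>.05)&(Y<.08); f=np.polyfit(X[m],Y[m],1); print('+y wall',m.sum(),f,np.percentile(Y[m],[3,50,97]),np.median(Z[m]))
m=top&(X<-.1)&(X>-.13)&(abs(Y)<.06); print('-x wall',m.sum(),np.polyfit(Y[m],X[m],1),np.percentile(X[m],[3,50,97]))
m=top&(X<.0)&(X>-.10)&(Y<-.05)&(Y>-.09); print('-y wall',m.sum(),m.sum() and (np.polyfit(X[m],Y[m],1),np.percentile(Y[m],[3,50,97])))
m=ok&(Z>.121)&(Z<.129)&(X>.03)&(X<.14)&(abs(Y)<.06); print('flap edge',np.percentile(X[m],[.5,1,3]),np.median(Z[m]))
m=ok&(Z>.060)&(Z<.066)&(X>-.02)&(X<.02)&(abs(Y)<.012);print('mid part',m.sum(),np.median(Y[m]))
m=ok&(Z>.060)&(Z<.066)&(abs(X+.038)<.012)&(Y>.01)&(Y<.06);print('x part',m.sum(),np.median(X[m]))
m=ok&(Z>.060)&(Z<.066)&(abs(X-.038)<.012)&(Y>.01)&(Y<.06);print('x part',m.sum(),np.median(X[m]))
cell=C+.0337*ey; print(cell); p,_=pose()
plan(p,[(cell[0],cell[1],.215,yaw)],op=2.5,step=2)
```

```text
+y wall 2897 [-0.00145066  0.07034924] [0.06577308 0.07039409 0.07504181] 0.1206007964047387
-x wall 1730 [ 0.00249936 -0.11925862] [-0.12348886 -0.11919891 -0.1153094 ]
-y wall 547 (array([ 0.00299122, -0.06959816]), array([-0.07406564, -0.06966389, -0.06624781]))
flap edge [0.04914152 0.04936198 0.05059523] 0.12461433032596196
mid part 217 -0.0008532659652170256
x part 198 -0.038435617769240205
x part 230 0.037503330453648114
[0.53573391 0.0877696 ]
[[[0.28,-1.79,0.19],-0.0,2.5],[[0.28,-1.79,0.19],-0.0,2.5],[[0.28,-1.79,0.19],-0.0,2.5]]
```

Request:
{"method": "servo_tool", "body": {
  "deltas": [
    [[0.3,-1.4,0],0,2.5],
    [[0.3,-1.8,0.1],0,2.5],
    [[0.3,-1.5,0.1],0,2.5],
    [[0,0,0],0,2.5],
    [[0,0,0],0,2.5]
  ]
}}

```text
clock: 8.83
position: [0.5344, 0.0887, 0.2176]
ee_rot: [0.998, -0.055, -0.01, -0.002]
ft_force: [-0.4, -0.2, -1.0]
grip_width: 0.43
```

Run:
```python
from h import *
p,o=pose(); print(p,o['clock'],o['ft_force'])
plan(p,[(.5355,.0878,p[2],-.117)],op=2.5)
```

```text
[ 0.53437285  0.08872483  0.21757701 -0.11026584] 8.8333 [-0.44161462 -0.20362159 -1.01517233]
[[[0.12,0.08,-0.0],0.007,2.5]]
```

Request:
{"method": "servo_tool", "body": {
  "deltas": [
    [[0.1,0.1,1.2],0.005,2.5],
    [[0,0,2],0,2.5],
    [[0,0,2],0,2.5],
    [[0,0,2],0,2.5],
    [[0,0,1.5],0,2.5],
    [[0,0,0],0,2.5],
    [[0,0,0],0,2.5]
  ]
}}

```text
clock: 9.42
position: [0.5317, 0.0864, 0.1232]
ee_rot: [0.998, -0.058, -0.011, -0.002]
ft_force: [0.4, 0.5, -0.1]
grip_width: 0.43
```

Run:
```python
from h import *
p,o=pose(); print(p,o['clock'],o['ft_force'],o['ee_rot'])
plan(p,[(.5355,.0878,.0427,-.117)],op=2.5,step=2)
```

```text
[ 0.53165437  0.08643056  0.12323918 -0.11545029] 9.4167 [ 0.38192025  0.5006731  -0.12259792] [ 0.99827771 -0.05768982 -0.01053198 -0.00160574]
[[[0.07,-0.04,1.61],0.0,2.5],[[0.07,-0.04,1.61],0.0,2.5],[[0.07,-0.04,1.61],0.0,2.5],[[0.07,-0.04,1.61],0.0,2.5],[[0.07,-0.04,1.61],0.0,2.5]]
```

Request:
{"method": "servo_tool", "body": {
  "deltas": [
    [[0.3,-0.1,0.5],0,2.5],
    [[0.1,0,1.4],0,2.5],
    [[0.05,0,1.4],0,2.5],
    [[0.05,0,1.4],0,2.5],
    [[0.05,0,1.0],0,2.5],
    [[0,0,0],0,2.5],
    [[0,0,0],0,2.5]
  ]
}}

```text
clock: 10.0
position: [0.5392, 0.0862, 0.0639]
ee_rot: [0.998, -0.059, -0.008, -0.002]
ft_force: [-0.1, -0.2, -0.3]
grip_width: 0.431
```

Run:
```python
from h import *
p,o=pose(); print(p,o['clock'],o['ft_force'],o['ee_rot'])
plan(p,[(.5355,.0878,.0427,-.117)],op=2.5,step=2)
```

```text
[ 0.53919075  0.08617078  0.06387099 -0.11764088] 10.0 [-0.10401641 -0.22730077 -0.32121519] [ 0.99823895 -0.05878467 -0.0077636  -0.00175933]
[[[-0.19,-0.06,1.06],-0.0,2.5],[[-0.19,-0.06,1.06],-0.0,2.5]]
```

Within the cell clearances. I'll lower slowly and watch for contact.

Request:
{"method": "servo_tool", "body": {
  "deltas": [
    [[-0.2,-0.1,0.6],0,2.5],
    [[-0.1,0,0.6],0,2.5],
    [[0,0,0.4],0,2.5],
    [[0,0,0.2],0,2.5],
    [[0,0,0],0,2.5]
  ]
}}

```text
clock: 10.42
position: [0.537, 0.088, 0.0459]
ee_rot: [0.998, -0.059, -0.006, -0.002]
ft_force: [-0.6, -0.5, -0.5]
grip_width: 0.428
```

Run:
```python
from h import *
p,o=pose(); print(p,o['clock'],o['ft_force'],o['ee_rot'])
```

```text
[ 0.53698499  0.08802909  0.04590509 -0.11779534] 10.4167 [-0.56379432 -0.48100524 -0.50643858] [ 0.99824427 -0.05886234 -0.00631649 -0.00192594]
```

Request:
{"method": "servo_tool", "body": {
  "deltas": [
    [[0,0,0.2],0,2.5],
    [[0,0,0.15],0,2.5],
    [[0,0,0],0,2.5]
  ]
}}

```text
clock: 10.67
position: [0.5377, 0.0884, 0.0438]
ee_rot: [0.998, -0.059, -0.005, -0.002]
ft_force: [-4.2, -1.5, 7.5]
grip_width: 0.429
```

Contact gives 7.5 N upward, so the bottle is down on the floor. I'll release and rise.

Request:
{"method": "servo_tool", "body": {
  "deltas": [
    [[0,0,0],0,5.2],
    [[0,0,0],0,5.2],
    [[0,0,0],0,5.2],
    [[0,0,-1.0],0,5.2],
    [[0,0,-2.0],0,5.2],
    [[0,0,-3.0],0,5.2],
    [[0,0,-3.0],0,5.2],
    [[0,0,-3.0],0,5.2],
    [[0,0,-3.0],0,5.2],
    [[0,0,-1],0,5.2],
    [[0,0,0],0,5.2]
  ]
}}

```text
clock: 11.58
position: [0.5363, 0.0897, 0.2159]
ee_rot: [0.998, -0.057, -0.008, -0.001]
ft_force: [0.1, 0.7, -0.5]
grip_width: 0.613
```

Run:
```python
from h import *
p,o=pose(); print(p,o['clock'],o['ft_force'],o['joint_pos'])
im,d=look('top'); look('wrist','w6'); c=load('top'); P,_,_=cloud(c); ok=c['d'].ravel()>0
for n in('wrist',):
  c=load(n); P,_,_=cloud(c); ok=c['d'].ravel()>0
  m=ok&(P[:,2]>.098)&(P[:,2]<.11)&(np.hypot(P[:,0]-.5355,P[:,1]-.088)<.03); s=P[m]; print(n,m.sum(),len(s) and (s.mean(0),np.percentile(s[:,2],[5,50,95]),np.ptp(s,0)))
for yaw in(-.165,np.pi-.165):
  plan(p,[(.5135,-.342,.24,-.165+np.pi/2),],op=8.5) if yaw<0 else plan(p,[(.5135,-.342,.24,-.165-np.pi/2)],op=8.5)
```

```text
[ 0.53634905  0.08965467  0.21594232 -0.11436227] 11.5833 [ 0.12058556  0.74536027 -0.4933943 ] [ 0.45613037  0.24561087 -0.81522771  1.6019485   0.1725121   1.38641797
 -0.49264328]
wrist 1509 (array([0.53676122, 0.08795078, 0.10226613]), array([0.09995552, 0.10245294, 0.10376911]), array([0.03733289, 0.0376524 , 0.00669491]))
[[[0.2,3.32,-0.19],-0.117,8.5],[[-0.18,3.32,-0.19],-0.117,8.5],[[-0.57,3.28,-0.19],-0.117,8.5],[[-0.95,3.19,-0.19],-0.117,8.5],[[-1.31,3.05,-0.19],-0.117,8.5],[[-1.66,2.88,-0.19],-0.117,8.5],[[-1.99,2.67,-0.19],-0.117,8.5],[[-2.28,2.42,-0.19],-0.117,8.5],[[-2.55,2.13,-0.19],-0.117,8.5],[[-2.78,1.82,-0.19],-0.117,8.5],[[-2.98,1.48,-0.19],-0.117,8.5],[[-3.13,1.13,-0.19],-0.117,8.5]]
[[[-3.24,0.75,-0.19],-0.117,8.5]]
[[[0.19,3.08,-0.17],0.116,8.5],[[0.54,3.04,-0.17],0.116,8.5],[[0.89,2.96,-0.17],0.116,8.5],[[1.23,2.83,-0.17],0.116,8.5],[[1.55,2.67,-0.17],0.116,8.5],[[1.85,2.48,-0.17],0.116,8.5],[[2.12,2.25,-0.17],0.116,8.5],[[2.36,1.99,-0.17],0.116,8.5],[[2.58,1.7,-0.17],0.116,8.5],[[2.76,1.39,-0.17],0.116,8.5],[[2.9,1.06,-0.17],0.116,8.5],[[3.0,0.72,-0.17],0.116,8.5]]
[[[3.07,0.37,-0.17],0.116,8.5],[[3.09,0.01,-0.17],0.116,8.5]]
```

The bottle stands upright in the cell: cap top at 0.102, centred within about 1 mm. Next is the pad. I'll approach with the camera on its −x side so it will face the flap later.

Request:
{"method": "servo_tool", "body": {
  "deltas": [
    [[0.2,2.0,0],-0.1,8.5],
    [[-0.2,3.3,-0.2],-0.117,8.5],
    [[-0.6,3.3,-0.2],-0.117,8.5],
    [[-0.9,3.2,-0.2],-0.117,8.5],
    [[-1.3,3.0,-0.2],-0.117,8.5],
    [[-1.7,2.9,-0.2],-0.117,8.5],
    [[-2.0,2.7,-0.2],-0.117,8.5],
    [[-2.3,2.4,-0.2],-0.117,8.5],
    [[-2.5,2.1,-0.2],-0.117,8.5],
    [[-2.8,1.8,-0.2],-0.117,8.5],
    [[-3.0,1.5,0],-0.117,8.5],
    [[-3.1,1.1,0],-0.117,8.5]
  ]
}}

```text
clock: 12.68
position: [0.5073, -0.2984, 0.2088]
ee_rot: [0.784, 0.62, -0.014, -0.019]
ft_force: [-0.2, 0.1, 0.4]
grip_width: 0.995
```

Run:
```python
from h import *
p,o=pose(); print(p,o['clock'],o['joint_pos'])
plan(p,[(.510,-.342,.18,-.165+np.pi/2)],op=8.5,step=3)
```

```text
[ 0.50732967 -0.29843961  0.20883727  1.33727461] 12.6833 [ 1.04143579  0.38030619 -0.76695041  1.46769748  0.26372934  1.4462286
  1.60273808]
[[[-2.09,0.63,1.44],-0.034,8.5],[[-2.11,0.56,1.44],-0.034,8.5]]
```

Request:
{"method": "servo_tool", "body": {
  "deltas": [
    [[-2.0,0.6,0.7],-0.034,8.5],
    [[-2.0,0.5,0.7],-0.034,8.5],
    [[0,0,0],0,8.5],
    [[0,0,0],0,8.5],
    [[0,0,0],0,8.5]
  ]
}}

```text
clock: 13.1
position: [0.5017, -0.35, 0.1818]
ee_rot: [0.763, 0.646, -0.015, -0.026]
ft_force: [-0.4, 0.1, -0.0]
grip_width: 0.993
```

Run:
```python
from h import *
p,o=pose(); print(p,o['clock'],o['ee_rot'],abs(o['joint_velocities']).max())
look('wrist','w7'); c=load('wrist'); P,_,_=cloud(c); P=P.reshape(480,640,3)
print(P[5,320],P[240,320],P[300,150])
```

```text
[ 0.50165362 -0.3500278   0.18176063  1.40523896] 13.1 [ 0.76279652  0.64591791 -0.01523359 -0.02644734] 0.01911733559328497
[ 0.30956659 -0.31910507  0.00040953] [ 0.52709126 -0.35614462  0.00572029] [ 0.56405507 -0.55319809  0.00247889]
```

View pics/w7.png

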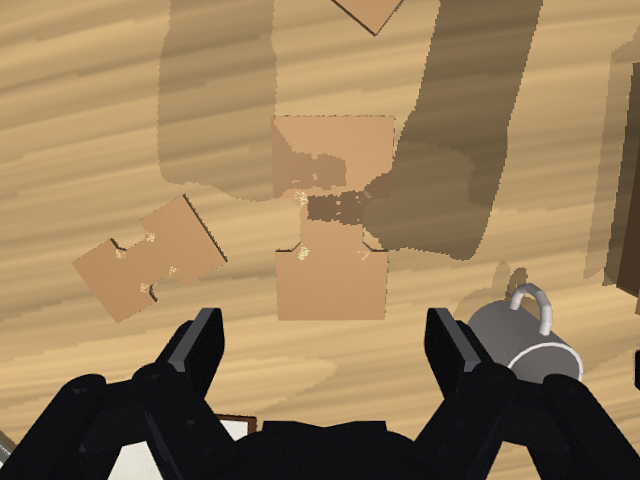

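The pad is seen with corners at (272,116), (394,116), (278,320) and (387,320), its waist is at about (333,220), and the mug is clear on the right.

Run:
```python
from h import *
from scipy.spatial.transform import Rotation as Ro
c=load('wrist'); 
W=atz(c,[(272.5,116),(394,116),(278,320),(387,320)],.006); print(W.round(4).tolist(),W.mean(0)); t=(W[2]+W[3]-W[0]-W[1])/2; yaw=np.arctan2(t[1],t[0]); print('yaw',yaw,np.linalg.norm(t),np.linalg.norm(W[0]-W[1]),np.linalg.norm(W[2]-W[3]))
P,_,_=cloud(c); P=P.reshape(480,640,3); Z=P[...,2]; im=c['im'].astype(int)
m=np.zeros((480,640),bool); m[105:330,262:402]=1
m&=(c['d']>0)&(Z>.0035)&(Z<.012); q=P[m][:,:2].astype(np.float32); print(m.sum(),cv2.minAreaRect(q))
p,o=pose(); print('R',Ro.from_quat(o['ee_rot']).as_matrix().round(3).tolist())
g=W.mean(0); plan(p,[(g[0],g[1],.06,yaw+np.pi/2)],op=8.5,step=2)
```

```text
[[0.399, -0.3801, 0.006], [0.4179, -0.2658, 0.006], [0.6093, -0.4172, 0.006], [0.6301, -0.2984, 0.006]] [ 0.51407674 -0.34039525  0.006     ]
yaw -0.16341985034200965 0.21410427331293014 0.11586374933463986 0.12057458766114454
20821 ((0.5141727328300476, -0.34191054105758667), (0.117959164083004, 0.2152755856513977), 80.36810302734375)
R [[0.164, 0.985, -0.057], [0.986, -0.163, 0.021], [0.011, -0.06, -0.998]]
[[[0.16,0.15,1.74],-0.0,8.5],[[0.16,0.15,1.74],-0.0,8.5],[[0.16,0.15,1.74],-0.0,8.5],[[0.16,0.15,1.74],-0.0,8.5],[[0.16,0.15,1.74],-0.0,8.5],[[0.16,0.15,1.74],-0.0,8.5],[[0.16,0.15,1.74],-0.0,8.5]]
```

Request:
{"method": "servo_tool", "body": {
  "deltas": [
    [[0.2,0.4,1.2],0,8.5],
    [[0.2,0.4,2.2],0,8.5],
    [[0.2,0.3,2.2],0,8.5],
    [[0.1,0.2,2.2],0,8.5],
    [[0.1,0.2,2.2],0,8.5],
    [[0.1,0.2,2.2],0,8.5],
    [[0.1,0.2,2.0],0,8.5],
    [[0,0,1.0],0,8.5],
    [[0,0,0],0,8.5],
    [[0,0,0],0,8.5]
  ]
}}

```text
clock: 13.98
position: [0.519, -0.3259, 0.0196]
ee_rot: [0.758, 0.651, -0.014, -0.025]
ft_force: [0.9, 0.8, 0.2]
grip_width: 0.994
```

```bash
cat >> h.py <<'E'
from scipy.spatial.transform import Rotation as Ro
def need(x,y,z,a):
    """shift in tool axes (cm, full 3D) and turn to a target"""
    p,o=pose(); R=Ro.from_quat(o['ee_rot']).as_matrix()
    print('pose',p.round(4),'t',round(o['clock'],2),'F',o['ft_force'].round(1),'tz',R[:,2].round(3),'w',round(o['grip_width']*8.54,2))
    z=p[2] if z is None else z
    print('shift cm',((np.array([x,y,z])-p[:3])@R*100).round(2),'turn',round(-(a-p[3]),3))
E
python3 - <<'E'
from h import *
need(.5141,-.341,-.02,1.405)
im,d=look('wrist'); c=load('wrist'); P,_,_=cloud(c); P=P.reshape(480,640,3)
m=(c['d']>0)&(c['d']<.16); m[:,250:400]=0; v,u=np.nonzero(m); i=np.argsort(v)[:2000:200]
for k in i: print(u[k],v[k],P[v[k],u[k]].round(4))
E
```

```text
pose [ 0.519  -0.3259  0.0196  1.4198] t 13.98 F [0.9 0.8 0.2] tz [-0.054  0.02  -0.998] w 8.49
shift cm [-1.61 -0.03  3.95] turn 0.015
203 307 [ 0.5041 -0.373   0.0696]
443 312 [ 0.5188 -0.2791  0.0743]
450 316 [ 0.5185 -0.2778  0.0787]
429 320 [ 0.5236 -0.2839  0.0705]
201 323 [ 0.5056 -0.3707  0.0806]
441 325 [ 0.5187 -0.283   0.0838]
467 327 [ 0.5245 -0.2714  0.0785]
194 330 [ 0.5054 -0.3715  0.0859]
202 332 [ 0.5063 -0.3685  0.0866]
206 334 [ 0.5077 -0.3676  0.0859]
```

Request:
{"method": "servo_tool", "body": {
  "deltas": [
    [[-0.6,0,0.5],0.01,8.5],
    [[-0.6,0,1.2],0,8.5],
    [[-0.4,0.1,1.2],0,8.5],
    [[0,0,1.0],0,8.5],
    [[0,0,0.3],0,8.5],
    [[0,0,0],0,8.5],
    [[0,0,0],0,8.5]
  ]
}}

```text
clock: 14.62
position: [0.5163, -0.3454, -0.0235]
ee_rot: [0.763, 0.646, -0.014, -0.022]
ft_force: [0.0, 0.4, 0.0]
grip_width: 0.991
```

Run:
```python
from h import *
need(.5141,-.341,-.04,1.405)
```

```text
pose [ 0.5163 -0.3454 -0.0235  1.4062] t 14.62 F [0.  0.4 0. ] tz [-0.05   0.016 -0.999] w 8.46
shift cm [ 0.38 -0.21  1.67] turn 0.001
```

Request:
{"method": "servo_tool", "body": {
  "deltas": [
    [[0.3,-0.1,0],0,7.6],
    [[0.1,-0.1,0.5],0,7.6],
    [[0,0,0.5],0,7.6],
    [[0,0,0.3],0,7.6],
    [[0,0,0],0,7.6],
    [[0,0,0],0,7.6]
  ],
  "force": 20
}}

```text
clock: 15.12
position: [0.5151, -0.3398, -0.0367]
ee_rot: [0.762, 0.647, -0.013, -0.022]
ft_force: [-0.2, 0.7, 0.2]
grip_width: 0.889
```

Run:
```python
from h import *
need(.5141,-.341,-.04,1.405)
im,d=look('wrist'); c=load('wrist'); cv2.imwrite('pics/w8.png',im)
```

```text
pose [ 0.5151 -0.3398 -0.0367  1.4074] t 15.12 F [-0.2  0.7  0.2] tz [-0.048  0.016 -0.999] w 7.59
shift cm [-0.14 -0.06  0.34] turn 0.002
```

View pics/w8.png

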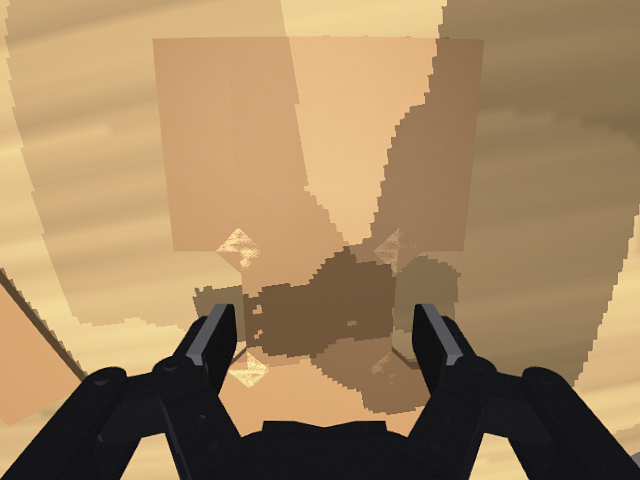

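The fingers, at (235,305) and (415,305), straddle the waist between (245,310) and (395,310), inside the notches. I'll feel down to the desk.

Request:
{"method": "servo_tool", "body": {
  "deltas": [
    [[-0.1,0,0.3],0,7.6],
    [[0,0,0.3],0,7.6],
    [[0,0,0],0,7.6],
    [[0,0,0],0,7.6]
  ]
}}

```text
clock: 15.5
position: [0.5152, -0.3412, -0.0424]
ee_rot: [0.762, 0.647, -0.013, -0.021]
ft_force: [-0.1, 0.7, 1.7]
grip_width: 0.89
```

Request:
{"method": "servo_tool", "body": {
  "deltas": [
    [[0,0,0.2],0,7.6],
    [[0,0,0.1],0,7.6],
    [[0,0,0],0,7.6]
  ]
}}

```text
clock: 15.75
position: [0.5153, -0.3413, -0.0423]
ee_rot: [0.763, 0.646, -0.014, -0.021]
ft_force: [0.4, 0.2, -0.2]
grip_width: 0.891
```

Request:
{"method": "servo_tool", "body": {
  "deltas": [
    [[0,0,0],0,5.5],
    [[0,0,0],0,5.5],
    [[0,0,0],0,5.5],
    [[0,0,0],0,5.5],
    [[0,0,0],0,5.5]
  ],
  "force": 25
}}

```text
clock: 16.17
position: [0.518, -0.3445, -0.0381]
ee_rot: [0.763, 0.646, -0.014, -0.017]
ft_force: [-0.1, -0.1, -0.7]
grip_width: 0.737
```

Gripped at 63 mm with the fingertips at desk level, so pad underside = telemetry z + 38 mm. Lifting.

Request:
{"method": "servo_tool", "body": {
  "deltas": [
    [[0,0,-0.8],0,5.5],
    [[0,0,-1.5],0,5.5],
    [[0,0,-2],0,5.5],
    [[0,0,-2.5],0,5.5],
    [[0,0,-2.5],0,5.5],
    [[0,0,-2.5],0,5.5],
    [[0,0,-2.5],0,5.5],
    [[0,0,-2],0,5.5],
    [[0,0,-1],0,5.5],
    [[0,0,0],0,5.5]
  ]
}}

```text
clock: 17.0
position: [0.5248, -0.3431, 0.1494]
ee_rot: [0.762, 0.647, -0.013, -0.018]
ft_force: [1.3, 0.5, 0.4]
grip_width: 0.739
```

```bash
cat >> h.py <<'E'
def padpose(show=True):
    """fit pad top plane from wrist depth: far-half points seen ahead of fingers"""
    p,o=pose(); R=Ro.from_quat(o['ee_rot']).as_matrix(); im,d=look('wrist'); c=load('wrist'); P,_,_=cloud(c)
    T=(P-p[:3])@R   # tool axes
    m=(d.ravel()>0)&(abs(T[:,0])<.056)&(abs(T[:,1])<.125)&(T[:,2]>-.075)&(T[:,2]<-.0)&((abs(T[:,0])<.025)|(abs(T[:,1])>.035))
    b=im.reshape(-1,3).astype(int); m&=(b[:,2]-b[:,0]>25)
    s=P[m]
    for _ in range(5):
        A=np.c_[s[:,:2]-p[:2],np.ones(len(s))]; k=np.linalg.lstsq(A,s[:,2],rcond=None)[0]; r=abs(A@k-s[:,2]); s=s[r<max(.003,np.percentile(r,90)) if _<4 else r<.004]
    print('pad top plane',len(s),'slope x,y deg',np.degrees(k[:2]).round(2),'z at tcp',k[2].round(4))
    return c,P,m
E
python3 - <<'E'
from h import *
need(.47,.06,.15,1.454)
c,P,m=padpose()
p,o=pose()
plan(p,[(.45,-.15,.15,1.40),(.465,.062,.15,1.454)],op=5.5,step=3)
E
```

```text
pose [ 0.5248 -0.3431  0.1494  1.4086] t 17.0 F [1.3 0.5 0.4] tz [-0.044  0.011 -0.999] w 6.31
shift cm [ 38.89 -11.91   0.63] turn -0.045
pad top plane 87977 slope x,y deg [0.05 0.1 ] z at tcp 0.1942
[[[2.55,-1.5,-0.02],0.001,5.5],[[2.55,-1.5,-0.02],0.001,5.5],[[2.55,-1.5,-0.02],0.001,5.5],[[2.54,-1.51,-0.02],0.001,5.5],[[2.54,-1.51,-0.02],0.001,5.5],[[2.54,-1.51,-0.02],0.001,5.5],[[2.54,-1.52,-0.02],0.001,5.5],[[2.64,-0.27,-0.0],-0.007,5.5],[[2.65,-0.25,-0.0],-0.007,5.5],[[2.65,-0.23,-0.0],-0.007,5.5],[[2.65,-0.21,-0.0],-0.007,5.5],[[2.65,-0.19,-0.0],-0.007,5.5]]
[[[2.65,-0.18,-0.0],-0.007,5.5],[[2.65,-0.16,-0.0],-0.007,5.5],[[2.65,-0.14,-0.0],-0.007,5.5]]
```

Request:
{"method": "servo_tool", "body": {
  "deltas": [
    [[1.3,-0.8,0],0,5.5],
    [[2.5,-1.5,0],0,5.5],
    [[2.5,-1.5,0],0,5.5],
    [[2.5,-1.5,0],0,5.5],
    [[2.5,-1.5,0],0,5.5],
    [[2.5,-1.5,0],0,5.5],
    [[2.5,-1.5,0],0,5.5],
    [[2.6,-0.5,0],-0.007,5.5],
    [[2.6,-0.3,0],-0.007,5.5],
    [[2.6,-0.2,0],-0.007,5.5],
    [[2.6,-0.2,0],-0.007,5.5],
    [[2.0,-0.2,0],-0.007,5.5]
  ]
}}

```text
clock: 18.05
position: [0.4441, -0.0329, 0.1386]
ee_rot: [0.754, 0.656, -0.019, -0.029]
ft_force: [0.2, 0.6, -0.8]
grip_width: 0.739
```

Run:
```python
from h import *
need(.472,.062,.15,1.454)
```

```text
pose [ 0.4441 -0.0329  0.1386  1.4322] t 18.05 F [ 0.2  0.6 -0.8] tz [-0.068  0.019 -0.998] w 6.31
shift cm [ 9.8   1.38 -1.14] turn -0.022
```

Request:
{"method": "servo_tool", "body": {
  "deltas": [
    [[2.4,0.2,-0.3],-0.01,5.5],
    [[2.4,0.2,-0.3],-0.01,5.5],
    [[2.4,0.2,-0.2],-0.01,5.5],
    [[1.0,0.2,0],0,5.5],
    [[0,0,0],0,5.5],
    [[0,0,0],0,5.5]
  ]
}}

```text
clock: 18.55
position: [0.457, 0.0552, 0.1405]
ee_rot: [0.741, 0.67, -0.022, -0.034]
ft_force: [0.4, -0.1, -0.2]
grip_width: 0.737
```

```bash
cat >> h.py <<'E'
C=np.array([.5315,.0545]); YAW=-.117
def carton(P):
    ex=np.array([np.cos(YAW),np.sin(YAW)]); ey=np.array([-np.sin(YAW),np.cos(YAW)]); r=P[...,:2]-C
    return np.stack([r@ex,r@ey,P[...,2]],-1)
def padlook(fn=None):
    """pad edges in the carton frame from its near (-x) half, as the wrist camera sees it"""
    c,P,m=padpose(); 
    if fn: cv2.imwrite(f'pics/{fn}.png',c['im'])
    p,_=pose(); t=carton(np.array([p[:3]]))[0]; print('tcp in carton',t.round(4),'a-yaw',round(p[3]-np.pi/2-YAW,4))
    q=carton(P[m]); b=q[q[:,0]<t[0]-.06]
    print('near edge x',np.percentile(b[:,0],[.3,1]).round(4),'y mid',((np.percentile(b[:,1],.5)+np.percentile(b[:,1],99.5))/2).round(4),np.ptp(np.percentile(b[:,1],[.5,99.5])).round(4),'z at near edge',np.median(b[b[:,0]<b[:,0].min()+.01,2]).round(4))
    print(cv2.minAreaRect(b[:,:2].astype(np.float32)))
E
python3 - <<'E'
from h import *
need(.472,.062,.13,1.454)
padlook('w9')
E
```

```text
pose [0.457  0.0552 0.1405 1.4704] t 18.55 F [ 0.4 -0.1 -0.2] tz [-0.078  0.021 -0.997] w 6.3
shift cm [0.81 1.51 0.95] turn 0.016
pad top plane 88009 slope x,y deg [-1.89  0.81] z at tcp 0.1855
tcp in carton [-0.0742 -0.0084  0.1405] a-yaw 0.016
near edge x [-0.1828 -0.1822] y mid -0.0099 0.1108 z at near edge 0.1891
((-0.15829814970493317, -0.009926676750183105), (0.04959927126765251, 0.11215733736753464), 0.725330650806427)
```

View pics/w9.png

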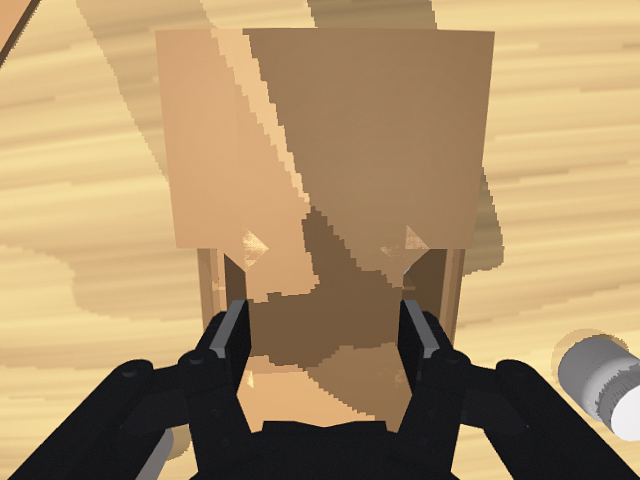

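The pad is held tilted 1.9° with its far edge down, which is the useful direction. It is over the carton, and the fingers are in the notches. I'll get its y offset from the same frame.

```bash
sed -i 's/abs(T\[:,0\])<.056/abs(T[:,0])<.07/' h.py
python3 - <<'E'
from h import *
c=load('wrist'); p,o=pose()
px=[(156,31),(494,31),(178,247),(475,248)]
P,_,_=cloud(c); 
# plane from slopes
k=np.array([np.radians(-1.89),np.radians(.81),.1855])
_,n,R=cloud(c,px); o_=-R.T@c['tvec'].reshape(3); r=np.c_[n,np.ones(4)]@R
# intersect z = k0(x-px)+k1(y-py)+k2
t=(k[0]*(o_[0]-p[0])+k[1]*(o_[1]-p[1])+k[2]-o_[2])/(r[:,2]-k[0]*r[:,0]-k[1]*r[:,1])
W=carton(o_+r*t[:,None]); print(W.round(4).tolist()); mid=W[:2].mean(0); e=W[1]-W[0]; print('near mid',mid,'yaw rel',-e[0]/e[1] if abs(e[1])>.01 else '', 'pad ctr',mid[:2]+[.107,0])
ex=np.array([np.cos(YAW),np.sin(YAW)]); ey=np.array([-np.sin(YAW),np.cos(YAW)])
g=p[:2]+ex*(-.065-(mid[0]+.107))-ey*mid[1]; need(*g,.091,np.pi/2+YAW)
E
```

```text
[[-0.1814, -0.0682, 0.1886], [-0.1833, 0.049, 0.1898], [-0.1033, -0.0668, 0.1859], [-0.1046, 0.0516, 0.1872]]
near mid [-0.18236786 -0.00958986  0.18921019] yaw rel 0.01664583949890023 pad ctr [-0.07536786 -0.00958986]
pose [0.4568 0.0548 0.1405 1.4698] t 18.6 F [-0.5  0.3 -0.1] tz [-0.079  0.021 -0.997] w 6.29
shift cm [0.88 1.45 4.86] turn 0.016
```

Request:
{"method": "servo_tool", "body": {
  "deltas": [
    [[0.5,0.6,0.4],0.01,5.5],
    [[0.2,0.5,1.0],0.006,5.5],
    [[0,0.3,1.3],0,5.5],
    [[0,0,1.2],0,5.5],
    [[0,0,0.5],0,5.5],
    [[0,0,0],0,5.5],
    [[0,0,0],0,5.5]
  ]
}}

```text
clock: 19.18
position: [0.4655, 0.0537, 0.0895]
ee_rot: [0.75, 0.66, -0.025, -0.035]
ft_force: [-0.3, 0.2, 0.3]
grip_width: 0.739
```

Run:
```python
from h import *
padlook()
ex=np.array([np.cos(YAW),np.sin(YAW)]); need(*(C-ex*.065),.085,np.pi/2+YAW)
```

```text
pad top plane 91407 slope x,y deg [-2.23  0.61] z at tcp 0.1345
tcp in carton [-0.0654 -0.0086  0.0896] a-yaw -0.0093
near edge x [-0.1738 -0.1733] y mid -0.0076 0.1168 z at near edge 0.1386
((-0.15017756819725037, -0.002838544547557831), (0.12935860455036163, 0.04954661428928375), 89.97486114501953)
pose [0.4655 0.0536 0.0896 1.4444] t 19.23 F [-0.3 -0.4 -1.4] tz [-0.084  0.019 -0.996] w 6.3
shift cm [0.85 0.07 0.46] turn -0.009
```

Request:
{"method": "servo_tool", "body": {
  "deltas": [
    [[0.6,0.1,0],-0.005,5.5],
    [[0.4,0.1,0],-0.004,5.5],
    [[0,0,0.4],0,5.5],
    [[0,0,0.4],0,5.5],
    [[0,0,0.3],0,5.5],
    [[0,0,0],0,5.5]
  ]
}}

```text
clock: 19.73
position: [0.4695, 0.065, 0.0795]
ee_rot: [0.746, 0.664, -0.024, -0.033]
ft_force: [0.8, 0.2, 3.1]
grip_width: 0.738
```

Run:
```python
from h import *
padlook()
ex=np.array([np.cos(YAW),np.sin(YAW)]); need(*(C-ex*.065),.0777,np.pi/2+YAW)
```

```text
pad top plane 93426 slope x,y deg [-2.94  0.68] z at tcp 0.1245
tcp in carton [-0.0627  0.0031  0.0797] a-yaw 0.0012
near edge x [-0.171  -0.1706] y mid -0.0001 0.1236 z at near edge 0.1299
((-0.14711105823516846, 0.0011551380157470703), (0.048763345927000046, 0.1368149369955063), 0.00040947014349512756)
pose [0.4696 0.0649 0.0797 1.455 ] t 19.78 F [-0.3  0.6  1.5] tz [-0.08   0.018 -0.997] w 6.3
shift cm [-0.31 -0.21  0.21] turn 0.001
```

Request:
{"method": "servo_tool", "body": {
  "deltas": [
    [[-0.2,-0.2,0.2],0,5.5],
    [[0,0,0.2],0,5.5],
    [[0,0,0.2],0,5.5],
    [[0,0,0],0,5.5]
  ]
}}

```text
clock: 20.12
position: [0.4678, 0.0634, 0.0744]
ee_rot: [0.746, 0.664, -0.023, -0.033]
ft_force: [0.8, 1.0, 2.7]
grip_width: 0.738
```

Run:
```python
from h import *
padlook()
ex=np.array([np.cos(YAW),np.sin(YAW)]); need(*(C-ex*.065),.0767,np.pi/2+YAW)
```

```text
pad top plane 100216 slope x,y deg [-7.49  0.91] z at tcp 0.12
tcp in carton [-0.0643  0.0014  0.0745] a-yaw 0.0008
near edge x [-0.1721 -0.1718] y mid 0.0012 0.1174 z at near edge 0.1336
((-0.1484617441892624, 0.00031669437885284424), (0.13866505026817322, 0.048338644206523895), 89.99923706054688)
pose [0.4678 0.0634 0.0745 1.4546] t 20.17 F [ 1.4 -0.1  2.8] tz [-0.078  0.018 -0.997] w 6.3
shift cm [-0.14 -0.09 -0.21] turn 0.001
```

The tilt is now 7.5°, held by grip friction. I'll raise it so the far edge sits in the flap gap, between 103 and 121 mm, and check before advancing.

Request:
{"method": "servo_tool", "body": {
  "deltas": [
    [[-0.1,0,-0.4],0,5.5],
    [[0,0,-0.3],0,5.5],
    [[0,0,0],0,5.5],
    [[0,0,0],0,5.5]
  ]
}}

```text
clock: 20.5
position: [0.4674, 0.0617, 0.0816]
ee_rot: [0.746, 0.664, -0.024, -0.033]
ft_force: [-0.3, 0.3, -0.8]
grip_width: 0.734
```

Run:
```python
from h import *
padlook()
ex=np.array([np.cos(YAW),np.sin(YAW)]); need(*(C-ex*.03),.0800,np.pi/2+YAW)
```

```text
pad top plane 98442 slope x,y deg [-5.96  0.73] z at tcp 0.1271
tcp in carton [-0.0645 -0.0003  0.0816] a-yaw 0.0008
near edge x [-0.1727 -0.1724] y mid -0.0004 0.1171 z at near edge 0.138
((-0.14906758069992065, -0.0006396397948265076), (0.13992412388324738, 0.049167945981025696), 89.99922180175781)
pose [0.4674 0.0618 0.0816 1.4546] t 20.55 F [ 0.1 -0.5 -0.5] tz [-0.079  0.018 -0.997] w 6.32
shift cm [ 0.02  3.45 -0.12] turn 0.001
```

Run:
```python
from h import *
ex=np.array([np.cos(YAW),np.sin(YAW)]); need(*(C-ex*.04),.0790,np.pi/2+YAW)
```

```text
pose [0.4674 0.0618 0.0816 1.4546] t 20.55 F [ 0.1 -0.5 -0.5] tz [-0.079  0.018 -0.997] w 6.32
shift cm [0.02 2.46 0.06] turn 0.001
```

Request:
{"method": "servo_tool", "body": {
  "deltas": [
    [[0,0.6,0],0,5.5],
    [[0,0.6,0],0,5.5],
    [[0,0.6,0],0,5.5],
    [[0,0.4,0],0,5.5],
    [[0,0,0],0,5.5],
    [[0,0,0],0,5.5]
  ]
}}

```text
clock: 21.05
position: [0.4917, 0.0586, 0.0789]
ee_rot: [0.747, 0.664, -0.024, -0.033]
ft_force: [-0.3, 0.2, -0.4]
grip_width: 0.738
```

```bash
cat >> h.py <<'E'
def flap():
    """flap height from the scene camera"""
    look('scene'); c=load('scene'); P,_,_=cloud(c); q=carton(P); ok=c['d'].ravel()>0
    m=ok&(q[:,0]>.055)&(q[:,0]<.11)&(abs(q[:,1])<.06)&(q[:,2]>.11)&(q[:,2]<.2); s=q[m]
    if len(s)>30:
        k=np.polyfit(s[:,0],s[:,2],1); print('flap',len(s),'slope deg',round(np.degrees(k[0]),2),'z at .055',round(np.polyval(k,.055),4))
    else: print('flap hidden',len(s))
E
python3 - <<'E'
from h import *
padlook(); flap()
ex=np.array([np.cos(YAW),np.sin(YAW)]); need(*(C-ex*.02),.0775,np.pi/2+YAW)
E
```

```text
pad top plane 98059 slope x,y deg [-6.01  0.75] z at tcp 0.1244
tcp in carton [-0.04   -0.0007  0.0789] a-yaw -0.0
near edge x [-0.1481 -0.1478] y mid -0.0009 0.1366 z at near edge 0.1353
((-0.12435532361268997, -0.0009361356496810913), (0.048656608909368515, 0.1399780958890915), 0.0006756394868716598)
flap 905 slope deg 0.39 z at .055 0.1249
pose [0.4915 0.0585 0.079  1.4539] t 21.15 F [-0.1  0.3  0.4] tz [-0.08   0.018 -0.997] w 6.33
shift cm [ 0.07  2.03 -0.02] turn 0.0
```

The far edge is now under the flap, which is unmoved (slope 0.4°, top at 125 mm). I'll continue in.

Request:
{"method": "servo_tool", "body": {
  "deltas": [
    [[0.1,0.6,0],0,5.5],
    [[0,0.6,0],0,5.5],
    [[0,0.5,0],0,5.5],
    [[0,0,0],0,5.5],
    [[0,0,0],0,5.5]
  ]
}}

```text
clock: 21.57
position: [0.5102, 0.0573, 0.0775]
ee_rot: [0.747, 0.664, -0.024, -0.033]
ft_force: [-0.2, 0.8, 0.1]
grip_width: 0.736
```

Run:
```python
from h import *
padlook(); flap()
ex=np.array([np.cos(YAW),np.sin(YAW)]); need(*(C+ex*.001),.0760,np.pi/2+YAW)
```

```text
pad top plane 97723 slope x,y deg [-6.01  0.7 ] z at tcp 0.1229
tcp in carton [-0.0215  0.0002  0.0775] a-yaw -0.0
near edge x [-0.1297 -0.1293] y mid -0.0002 0.1379 z at near edge 0.1339
((-0.10592533648014069, -1.942366361618042e-05), (0.048778779804706573, 0.14000874757766724), 0.003732725279405713)
flap 907 slope deg 0.53 z at .055 0.1249
pose [0.5099 0.0572 0.0775 1.4538] t 21.67 F [ 0.2 -0.8 -0.4] tz [-0.08   0.017 -0.997] w 6.29
shift cm [-0.02  2.28 -0.03] turn 0.0
```

Request:
{"method": "servo_tool", "body": {
  "deltas": [
    [[0,0.6,0],0,5.5],
    [[0,0.6,0],0,5.5],
    [[0,0.6,0],0,5.5],
    [[0,0.2,0],0,5.5],
    [[0,0,0],0,5.5],
    [[0,0,0],0,5.5]
  ]
}}

```text
clock: 22.17
position: [0.532, 0.0545, 0.0757]
ee_rot: [0.747, 0.664, -0.024, -0.033]
ft_force: [-0.8, 0.7, -1.0]
grip_width: 0.738
```

Run:
```python
from h import *
padlook(); flap()
ex=np.array([np.cos(YAW),np.sin(YAW)]); need(*(C+ex*.001),.0650,np.pi/2+YAW)
```

```text
pad top plane 95972 slope x,y deg [-6.01  0.67] z at tcp 0.1211
tcp in carton [ 0.0004 -0.      0.0757] a-yaw -0.0003
near edge x [-0.1189 -0.1182] y mid -0.0004 0.1383 z at near edge 0.1199
((-0.0899130254983902, -0.00027726590633392334), (0.1400398463010788, 0.06067963317036629), 89.99999237060547)
flap 907 slope deg 0.94 z at .055 0.1247
pose [0.5318 0.0544 0.0757 1.4536] t 22.27 F [ 0.4  0.1 -0.9] tz [-0.08   0.017 -0.997] w 6.32
shift cm [-0.    0.16  1.06] turn -0.0
```

Fully in at x≈0, and the flap is still down. Next I'll lower; the far end lands on the caps and the pad rotates flat.

Request:
{"method": "servo_tool", "body": {
  "deltas": [
    [[0,0.05,0.3],0,5.5],
    [[0,0.05,0.3],0,5.5],
    [[0,0.05,0.3],0,5.5],
    [[0,0,0],0,5.5],
    [[0,0,0],0,5.5]
  ]
}}

```text
clock: 22.68
position: [0.5325, 0.0546, 0.0663]
ee_rot: [0.747, 0.664, -0.024, -0.032]
ft_force: [-0.6, -0.1, 2.1]
grip_width: 0.738
```

Run:
```python
from h import *
padlook(); flap()
ex=np.array([np.cos(YAW),np.sin(YAW)]); need(*(C+ex*.001),.0640,np.pi/2+YAW)
```

```text
pad top plane 97821 slope x,y deg [-1.8  0.2] z at tcp 0.1115
tcp in carton [0.001  0.0002 0.0663] a-yaw 0.0001
near edge x [-0.1158 -0.1157] y mid -0.0003 0.1383 z at near edge 0.11
((-0.08761033415794373, -0.00017035752534866333), (0.057195018976926804, 0.14000749588012695), 0.002437941962853074)
flap 909 slope deg 1.19 z at .055 0.1246
pose [0.5325 0.0546 0.0664 1.4539] t 22.78 F [-0.9  0.2  2. ] tz [-0.079  0.016 -0.997] w 6.29
shift cm [-0.02  0.02  0.24] turn 0.0
```

Request:
{"method": "servo_tool", "body": {
  "deltas": [
    [[0,0,0.2],0,5.5],
    [[0,0,0.15],0,5.5],
    [[0,0,0],0,5.5]
  ]
}}

```text
clock: 23.03
position: [0.5328, 0.0546, 0.0646]
ee_rot: [0.747, 0.664, -0.024, -0.031]
ft_force: [-1.6, 0.1, 2.7]
grip_width: 0.74
```

Run:
```python
from h import *
padlook(); flap()
ex=np.array([np.cos(YAW),np.sin(YAW)]); need(*(C+ex*.001),.0640,np.pi/2+YAW)
```

```text
pad top plane 96135 slope x,y deg [-0.71  0.07] z at tcp 0.1097
tcp in carton [0.0013 0.0003 0.0645] a-yaw 0.0001
near edge x [-0.1158 -0.1157] y mid -0.0001 0.1383 z at near edge 0.1067
((-0.08754564821720123, -9.782612323760986e-06), (0.057658664882183075, 0.14000745117664337), 0.0037962603382766247)
flap 905 slope deg 0.71 z at .055 0.1249
pose [0.5328 0.0547 0.0644 1.4539] t 23.13 F [-1.9 -0.9  6.7] tz [-0.077  0.015 -0.997] w 6.31
shift cm [-0.03 -0.02  0.04] turn 0.0
```

The pad is nearly flat, within 0.7°, with no flap lift. Release, rise and narrow the fingers.

Request:
{"method": "servo_tool", "body": {
  "deltas": [
    [[0,0,0],0,7.4],
    [[0,0,0],0,7.4],
    [[0,0,0],0,7.4],
    [[0,0,-0.5],0,7.4],
    [[0,0,-1.0],0,7.4],
    [[0,0,-1.0],0,7.4],
    [[0,0,-1.0],0,7.4],
    [[0,0,-0.5],0,3.0],
    [[0,0,0],0,3.0],
    [[0,0,0],0,3.0],
    [[0,0,0],0,3.0],
    [[0,0,0],0,3.0]
  ]
}}

```text
clock: 24.13
position: [0.5365, 0.054, 0.1089]
ee_rot: [0.747, 0.664, -0.023, -0.031]
ft_force: [-0.2, -0.2, 0.6]
grip_width: 0.353
```

Run:
```python
from h import *
need(*C,.08,np.pi/2+YAW)
im,d=look('wrist','w10'); c=load('wrist'); P,_,_=cloud(c); q=carton(P); ok=d.ravel()>0
m=ok&(abs(q[:,1])<.055)&(q[:,0]<-.03)&(q[:,0]>-.105)&(q[:,2]<.118)&(q[:,2]>.098); s=q[m]
A=np.c_[s[:,:2],np.ones(len(s))]; print(np.linalg.lstsq(A,s[:,2],rcond=None)[0],len(s))
flap()
```

```text
pose [0.5365 0.054  0.1089 1.4538] t 24.13 F [-0.2 -0.2  0.6] tz [-0.076  0.016 -0.997] w 3.02
shift cm [-0.02 -0.28  2.92] turn 0.0
[-1.01640994e-03 -5.06525727e-05  1.08658922e-01] 34510
flap 905 slope deg 0.64 z at .055 0.125
```

View pics/w10.png

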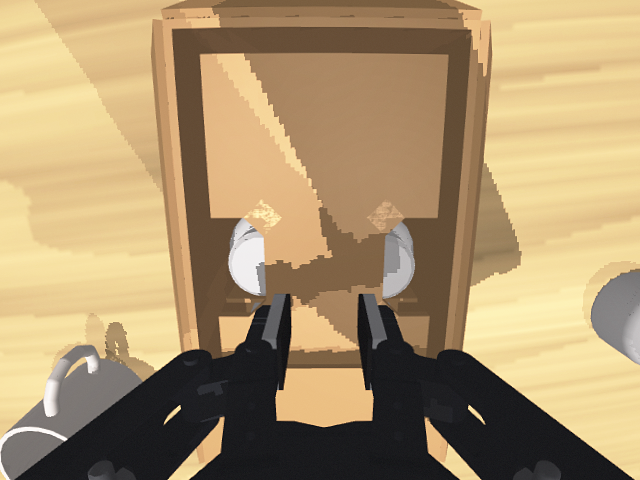

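The pad lies flat and level in the box (top at 108.7 mm), visible from (200,53) to (449,53) and running under the flap at the bottom. I'll compute its centre and press.

Run:
```python
from h import *
c=load('wrist'); W=carton(atz(c,[(200,53),(449,53),(210,217),(438,217)],.1087)); print(W.round(4).tolist())
e=W[1]-W[0]; print('near',W[:2].mean(0),'ctr',W[:2,0].mean()+.107,'y',W[:,1].mean())
need(*C,.08,np.pi/2+YAW)
```

```text
[[-0.1079, -0.0583, 0.1087], [-0.108, 0.0599, 0.1087], [-0.0289, -0.0588, 0.1087], [-0.0286, 0.0598, 0.1087]]
near [-0.10793966  0.00080147  0.1087    ] ctr -0.0009396554236448112 y 0.0006600398520115701
pose [0.5364 0.054  0.1087 1.4539] t 24.23 F [-0.7  0.6 -0.7] tz [-0.077  0.016 -0.997] w 3.02
shift cm [-0.02 -0.26  2.9 ] turn 0.0
```

Request:
{"method": "servo_tool", "body": {
  "deltas": [
    [[0,-0.1,0.6],0,3.0],
    [[0,-0.1,0.8],0,3.0],
    [[0,-0.1,0.8],0,3.0],
    [[0,0,0.5],0,3.0],
    [[0,0,0.2],0,3.0],
    [[0,0,0],0,3.0]
  ]
}}

```text
clock: 24.73
position: [0.5296, 0.0548, 0.0755]
ee_rot: [0.746, 0.664, -0.024, -0.032]
ft_force: [-0.7, -1.3, 8.3]
grip_width: 0.349
```

Request:
{"method": "servo_tool", "body": {
  "deltas": [
    [[0,0.05,0.2],0,3.0],
    [[0,0,0.2],0,3.0],
    [[0,0,0.2],0,3.0]
  ]
}}

```text
clock: 24.98
position: [0.5297, 0.0547, 0.0753]
ee_rot: [0.747, 0.664, -0.026, -0.031]
ft_force: [-9.2, -3.2, 22.8]
grip_width: 0.355
```

Request:
{"method": "servo_tool", "body": {
  "deltas": [
    [[0,0,0.25],0,3.0],
    [[0,0,0.25],0,3.0]
  ]
}}

```text
clock: 25.15
position: [0.5298, 0.0546, 0.0752]
ee_rot: [0.747, 0.664, -0.027, -0.029]
ft_force: [-12.0, -4.6, 30.6]
grip_width: 0.348
```

That is more push than needed, so I'll ease back to a moderate steady press.

Request:
{"method": "servo_tool", "body": {
  "deltas": [
    [[0,0,0],0,3.0],
    [[0,0,0],0,3.0],
    [[0,0,0],0,3.0],
    [[0,0,0.1],0,3.0]
  ]
}}

```text
clock: 25.48
position: [0.5305, 0.0548, 0.0759]
ee_rot: [0.747, 0.664, -0.026, -0.028]
ft_force: [0.6, -0.2, -0.2]
grip_width: 0.349
```

Run:
```python
from h import *
for i in range(3):
    need(*C,.075,np.pi/2+YAW); im,d=look('wrist')
c=load('wrist'); P,_,_=cloud(c); q=carton(P); ok=d.ravel()>0
m=ok&(abs(q[:,1])<.055)&(q[:,0]<-.03)&(q[:,0]>-.105)&(q[:,2]<.118)&(q[:,2]>.098); s=q[m]
A=np.c_[s[:,:2],np.ones(len(s))]; print(np.linalg.lstsq(A,s[:,2],rcond=None)[0],len(s))
flap(); need(*C,.075,np.pi/2+YAW)
cv2.imwrite('pics/w11.png',im)
```

```text
pose [0.5305 0.0548 0.0759 1.4541] t 25.48 F [ 0.6 -0.2 -0.2] tz [-0.077  0.007 -0.997] w 2.98
shift cm [-0.02  0.11  0.08] turn 0.0
pose [0.5304 0.0548 0.0756 1.454 ] t 25.53 F [0.8 0.1 3. ] tz [-0.077  0.007 -0.997] w 3.03
shift cm [-0.01  0.11  0.05] turn 0.0
pose [0.5304 0.0548 0.0757 1.454 ] t 25.58 F [0.4 0.7 0.4] tz [-0.077  0.007 -0.997] w 3.0
shift cm [-0.01  0.11  0.06] turn 0.0
[-7.59927184e-04  4.74984395e-05  1.08671896e-01] 50298
flap 913 slope deg 0.72 z at .055 0.1249
pose [0.5304 0.0548 0.0757 1.454 ] t 25.68 F [-0.1  1.1  0.5] tz [-0.077  0.007 -0.997] w 3.0
shift cm [-0.01  0.12  0.06] turn 0.0
```

Request:
{"method": "servo_tool", "body": {
  "deltas": [
    [[0,0.02,0.2],0,3.0],
    [[0,0.02,0.2],0,3.0]
  ]
}}

```text
clock: 25.85
position: [0.5305, 0.0548, 0.0751]
ee_rot: [0.747, 0.664, -0.027, -0.028]
ft_force: [-14.2, -3.5, 34.4]
grip_width: 0.351
```

Run:
```python
from h import *
for i in range(4): look('wrist'); need(*C,.075,np.pi/2+YAW)
```

```text
pose [0.5305 0.0548 0.0752 1.4538] t 25.9 F [-11.6  -4.   27.9] tz [-0.078  0.005 -0.997] w 3.02
shift cm [-0.02  0.1   0.01] turn -0.0
pose [0.5305 0.0548 0.0752 1.4538] t 25.95 F [-10.5  -3.   27.7] tz [-0.078  0.005 -0.997] w 3.01
shift cm [-0.02  0.1   0.01] turn 0.0
pose [0.5305 0.0548 0.0752 1.4537] t 26.0 F [-11.6  -3.5  28.3] tz [-0.078  0.005 -0.997] w 2.99
shift cm [-0.02  0.1   0.01] turn -0.0
pose [0.5305 0.0548 0.0752 1.4538] t 26.05 F [-10.2  -3.5  28.2] tz [-0.078  0.005 -0.997] w 2.97
shift cm [-0.02  0.1   0.01] turn -0.0
```

Request:
{"method": "servo_tool", "body": {
  "deltas": [
    [[0,-0.03,0.1],0,3.0],
    [[0,-0.02,0.1],0,3.0]
  ]
}}

```text
clock: 26.22
position: [0.5304, 0.0547, 0.0755]
ee_rot: [0.747, 0.664, -0.027, -0.027]
ft_force: [-0.8, -0.7, 8.2]
grip_width: 0.356
```

Run:
```python
from h import *
for i in range(3): look('wrist'); need(*C,.075,np.pi/2+YAW)
c=load('wrist'); P,_,_=cloud(c); q=carton(P); ok=c['d'].ravel()>0
m=ok&(abs(q[:,1])<.055)&(q[:,0]<-.03)&(q[:,0]>-.105)&(q[:,2]<.118)&(q[:,2]>.098); s=q[m]
print(np.linalg.lstsq(np.c_[s[:,:2],np.ones(len(s))],s[:,2],rcond=None)[0],'near edge',np.percentile(s[:,0],.2)); flap()
look('top'); c=load('top'); P,_,_=cloud(c); P=P.reshape(480,640,3)
for n,(u,v) in dict(jar=(188,203),mug=(354,187),tape=(275,164)).items():
    s=P[v-20:v+20,u-25:u+25].reshape(-1,3); s=s[(s[:,2]>.05)&(s[:,2]<.1)]; print(n,s.mean(0))
```

```text
pose [0.5305 0.0547 0.0754 1.4534] t 26.27 F [-2.7 -1.1 11.6] tz [-0.076  0.004 -0.997] w 2.96
shift cm [-0.01  0.11  0.04] turn -0.0
pose [0.5304 0.0547 0.0754 1.4535] t 26.32 F [-3.  -1.2 11. ] tz [-0.076  0.004 -0.997] w 2.98
shift cm [-0.01  0.11  0.03] turn -0.0
pose [0.5305 0.0547 0.0754 1.4535] t 26.37 F [-2.4 -0.9 11. ] tz [-0.076  0.004 -0.997] w 2.99
shift cm [-0.01  0.11  0.04] turn -0.0
[-0.00100464  0.00017279  0.10865079] near edge -0.10487994888621426
flap 907 slope deg 1.2 z at .055 0.1246
jar [0.63863375 0.31871266 0.07245602]
mug [ 0.66837663 -0.17445978  0.07746298]
tape [0.75479939 0.03431409 0.06644346]
```

The press is steady at 11 N. The pad is flat, the flap is down and the bystanders haven't moved, so I'm handing in.

```bash
python3 -c "
from h import *
order.hand_in(); need(*C,.075,np.pi/2+YAW)"
```

```text
the job is handed in; nothing more can be done
the job is handed in; nothing more can be done
```

The job is done and handed in at about 26.4 s on the robot's clock. The bottle stands in the empty cell, the pad lies over the caps with its far edge under the flap, and the gripper was still pressing when I handed it in.

**Last checks**
- **Bottle:** set down with about 7.5 N of contact. Its cap top is at 102 mm, and it sits about 1 mm from the cell centre.
- **Pad:** level to within 0.1°, with its underside at about 102.7 mm (seat at 103 mm). It is centred to within 1 mm and lies square to the carton.
- **Flap:** its top stayed at 125 mm throughout. The fitted slope wandered between 0.4° and 1.2° with no trend, which I take as measurement noise.
- **Press:** steady at about 11 N. While I was adjusting it, it briefly reached 34 N downward (about 37 N in total), on the fingertips.
- **Bystanders:** the jar, mug and tape dispenser are within 1 mm of where they started.

**What disagreed or went wrong**
- **Height reading:** the arm's reported height was about 33 mm below where the fingertips really were. My first closing on the bottle therefore shut above the cap without touching it. I corrected this using the wrist camera's depth.
- **Camera offset:** the top camera and wrist camera differed by 4–6 mm in y, and I used the wrist camera.

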